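# Unload the press tray: stack the neck billets, pile the spacer plates

### The job

Unload the press tray: first lift the two tapered billets off the spacer plates and lay them along the middle of the low rest board, one on top of the other with its thick end over the other's thin end so that the top comes out level. Then slide the two spacer plates, which lie flush in the tray with no edge to grip, out over the sill into the lower bay at the tray's end: first the one next to the bay, then the other flat on top of it, pressing only lightly because the bed they lie on is sprung and a plate pushed down catches on the sill. Leave the other things on the bench where they are.

Things in the scene. Friction and masses are not known exactly. Their poses are not given: they have to be found in the camera images.
- tray: Fixed press tray, 172 (x) by 336 mm (y), left or right, shimmed up 0 to 10 mm: all heights count from its origin. Rims 14 mm wide, 31 mm high; 144 mm wide inside. Along y: sprung waxed bed, top 22 mm high, from -150 (back rim) to +44 mm; fixed sill, 21 high, to +54; bay, floor 11 high, to +158 (end rim). Pressed with over about 12 N the bed sinks (1 mm per 2.5 N) and a plate catches on the sill.
- sill (a point): Middle of the top of the fixed sill, a 10 mm strip between bed and bay, 21 mm high (1 mm below the bed at rest, 10 mm above the bay's floor; heights from the tray's origin); tray y = +49 mm.
- bay (a point): Middle of the bay's floor (11 mm above the tray's origin, tray y = +106 mm). The bay is 144 mm (tray x) by 104 mm (tray y); both plates end here, one on the other. Plates reach it by sliding along the tray's +y. Axes as the tray's.
- plate_a_center (a point): Centre of the spacer plate next to the bay: aluminium, 140 mm (its x, across the tray) by 95 mm (its y) by 8 mm thick, 0.28 kg. It lies on the bed, close against plate b, its top 1 mm below the rims. A fingertip pressed on top with a steady 5 to 10 N grips it better than the bed does; once there is a gap behind it, its rear edge can be pushed. Pushed along by plate b it may ride up on it.
- plate_a: The same plate; origin at the centre of its underside, z up.
- plate_b_center (a point): Centre of the other spacer plate, same size and weight, at the start between plate a and the back rim with 1 to 2 mm of play.
- plate_b: The same plate; origin at the centre of its underside, z up.
- rest_top (a point): Centre of the top of the rest, 26 mm above the bench; axes as the rest's.
- rest: Fixed low plywood rest board, 200 mm (its x) by 90 mm (its y), top 26 mm above the bench; origin under its middle at bench height. The billets lie lengthwise along its x axis, either way round.
- billet_1_center (a point): Centre of tapered wooden billet 1, 19 mm above its base: 150 mm long (its x), 44 mm wide (its y, parallel upright sides), 0.22 kg; flat base, top sloping straight from 45 mm thick at the -x end to 31 mm at +x (38 mm half-way, 5.3 degrees). At the start both lie on the plates (tops 30 mm above the tray's origin) along the tray's y, thick ends the same way, centres 84 mm apart.
- billet_1_thick (a point): Middle of its thick end face side: 75 mm from the centre towards the thick end, 19 mm above the base.
- billet_1_thin (a point): 75 mm from the centre towards the thin end, 19 mm above the base.
- billet_1: The same billet; origin at the centre of its base, x from the thick end to the thin end, z up.
- billet_2_center (a point): Centre of tapered wooden billet 2, 19 mm above its base: 150 mm long (its x), 44 mm wide (its y, parallel upright sides), 0.22 kg; flat base, top sloping straight from 45 mm thick at the -x end to 31 mm at +x (38 mm half-way, 5.3 degrees). At the start both lie on the plates (tops 30 mm above the tray's origin) along the tray's y, thick ends the same way, centres 84 mm apart.
- billet_2_thick (a point): Middle of its thick end face side: 75 mm from the centre towards the thick end, 19 mm above the base.
- billet_2_thin (a point): 75 mm from the centre towards the thin end, 19 mm above the base.
- billet_2: The same billet; origin at the centre of its base, x from the thick end to the thin end, z up.
- glue_jar: White jar with a red cap, 68 mm across, 85 mm high; not part of the job, leave it alone. Origin at its underside.
- stain_can: Plain metal can, 64 mm across, 75 mm high; not part of the job, leave it alone. Origin at its underside.
- hammer: Hammer lying on the bench; not part of the job, leave it alone. Origin at its underside.
- brush: Brush lying on the bench; not part of the job, leave it alone. Origin at its underside.
- gouge: Wood-handled gouge, 200 mm, lying on the bench; not part of the job, leave it alone. Origin at its underside.
- offcut: Rectangular wood offcut 110 x 55 x 30 mm; not part of the job, leave it alone. Origin at its underside.
- cup: White cup, 80 mm across, 90 mm high; not part of the job, leave it alone. Origin at its underside.
Mind the look-alikes: they are no part of the job. Leave any turquoise look-alike of the billet_1 alone.

How it is judged:
By the outcome, as a careful person would: the job done as asked, in the order asked, and still so for the second after the job is handed in, with the robot touching nothing.
It also fails if it takes over 72 s, if anything falls off the work surface, if the arm or the gripper's body presses on something with over 40 N, if the wrist force passes 120 N, or if a joint passes its speed limit or range.

### The arm

A 6-joint arm with a two-finger parallel gripper is mounted at the origin on the work surface. World frame = base frame: x ahead of the robot, y to its left, z up, the work surface at z = 0. Lengths are in m, angles in rad, forces in N, time in s.
With the tool pointing down it reaches from about 0.35 to 0.975 m from the base axis. Payload 4.9 kg.
Tool frame: the origin (TCP) lies at the very end of the fingers, on their centre line; the grasp point (between the pads) lies 19 mm behind it; z points along the fingers, x is the direction in which the jaws open and shut, and the axes are right-handed (so a half turn about z gives the same grasp; the last joint's range is limited). The gripper opens to 85 mm and grips with 20 to 120 N. Pads are 22 mm wide; open, the fingers measure 114 mm over their backs; the gripper's body (76 mm by 85 mm) begins 54 mm behind the grasp point. The pads swing forward as they close: fully open they stand 13 mm farther back than shut.
Start: joints at [1.021, 0.053, 1.613, -0, 1.476, -0.119], TCP at [0.261, 0.568, 0.197] pointing down, gripper open.
Joint ranges: [-3.01, 3.01], [-1.01, 2.22], [0.06, 2.58], [-1.02, 4.17], [0.09, 2.62], [-3.14, 3.14]. Speed limits (rad/s): [2.57, 2.57, 3.14, 3.14, 3.14, 3.14].

### API

Orientations are given as a unit quaternion [w, x, y, z].
In Python, from plant import * gives the robot as it stands.
- The arm moves only by the shell command python3 -m inch 'ROWS'. ROWS is text: rows parted by semicolons, each of 7 numbers parted by spaces: the shift along the tool's x, y, z in m, then the turn, a rotation vector about the tool's x, y, z in rad, then the closure, from 0 (fully open) to 1 (shut). A call has 1 to 10 rows; each row shifts and turns the commanded pose from where the row before left it, along the tool's axes as they then stand; what a row does not reach is not made up. A row lasts 1/12 s, in which the tool goes at most 41.7 mm and 7.16 degrees, less where a joint would pass 70% of its speed; a pose out of reach is approached as far as the arm can. A call with a gripper value outside its range is refused whole. The fingers move at their own pace and stop on an object; the grip force is fixed at half the most. Time passes only in rows, so rows that do not move let the fingers close. It gives the time, the measured TCP pose, the force and the opening at its end, in the units of the state.
- state(): the state, without advancing time (a new reading comes with each control period).
- grab_frame(name): name is "scene" or "top" or "wrist"; returns the picture (400x640x3 uint8, blue, green, red); there is no depth.
- camera_info(name): a dict with "vertical_fov" (degrees; the focal length in pixels is half the picture's height over the tangent of half this angle, whatever the lens; pixels are square), "cx", "cy" (the principal point, pixels), "origin" and "rotation" of the camera in the world. Camera axes: x right, y down, z forward; pixel columns grow to the right and rows downward; lengths in m; the calibration is good to about 2 mm. A picture is of the moment at which its call begins: read the wrist's pose just before it. camera_info takes no time and is no camera call; for the wrist camera it gives the pose at the moment of the call.
- job_done(): hands the job in, once; it reports no verdict.
The state is a dict: "time": time; "joint_pos": joint angles; "joint_vel": joint speeds; "joint_efforts": joint torques, N m; "tool_pos": TCP position; "tool_rot": TCP orientation; "contact_force": force on the tool from outside, world axes, zero at the start; "ft_torque": the same for the moment, N m; "gripper_width": opening from 0.0 (shut) to 1.0 (fully open).
Only numpy, scipy, OpenCV 4.12 (cv2) and the standard library are available. Lean on these libraries where they do the work, as an engineer would, in place of code of your own. Each camera call takes 0.05 s, during which the arm holds its last target.

## Working session

There is one attempt and no reset: what is moved stays moved. The work goes in short steps, Python scripts to look and compute and a shell command to move; the robot and the scene stay as the last step left them, time stands still between calls to the robot, and variables do not carry over. Pictures are saved under pics/ and viewed, and the job is handed in when it is done.

```bash
ls; mkdir -p pics; python3 - <<'E'
from plant import *
import cv2
s=state(); print(s)
for n in ("scene","top","wrist"):
    ci=camera_info(n); print(n,ci)
    cv2.imwrite(f"pics/{n}0.png",grab_frame(n))
E
```

```text
pics
{'time': 0.0, 'joint_pos': array([ 1.02102853e+00,  5.33463049e-02,  1.61432470e+00,  2.60961940e-05,
        1.47601610e+00, -1.19020409e-01]), 'joint_vel': array([-0.00075861, -0.00085825, -0.00080451, -0.0002841 ,  0.00038384,
        0.00025011]), 'joint_efforts': array([ 2.83047648e-04, -3.93656337e+01, -3.70189762e+01, -7.70815041e-05,
        6.67728775e-03, -1.45015076e-05]), 'tool_pos': array([0.26059793, 0.56729571, 0.19535131]), 'tool_rot': array([ 4.44764430e-04,  8.41887984e-01,  5.39651301e-01, -9.48175340e-04]), 'contact_force': array([-0.23573708,  0.59435285,  0.07350234]), 'ft_torque': array([ 0.05932603,  0.03380337, -0.02445255]), 'gripper_width': 1.0013340785923506}
scene {'vertical_fov': 55.037992057950134, 'cx': 317.88322943635984, 'cy': 195.18484233509912, 'origin': array([1.06269714, 0.60696745, 1.26189151]), 'rotation': array([-0.10598238,  0.32400526,  0.89801463, -0.27813316])}
top {'vertical_fov': 44.73200153091493, 'cx': 313.63153135390195, 'cy': 204.46079269674212, 'origin': array([0.30132255, 0.01142437, 1.44157056]), 'rotation': array([-0.05653468,  0.70505008, -0.70323339,  0.07190973])}
wrist {'vertical_fov': 68.1610823384804, 'cx': 321.0695208024663, 'cy': 199.50710140369443, 'origin': array([0.18919397, 0.60048372, 0.3728725 ]), 'rotation': array([0.13211256, 0.8318924 , 0.53255792, 0.08296601])}
```

View pics/scene0.png

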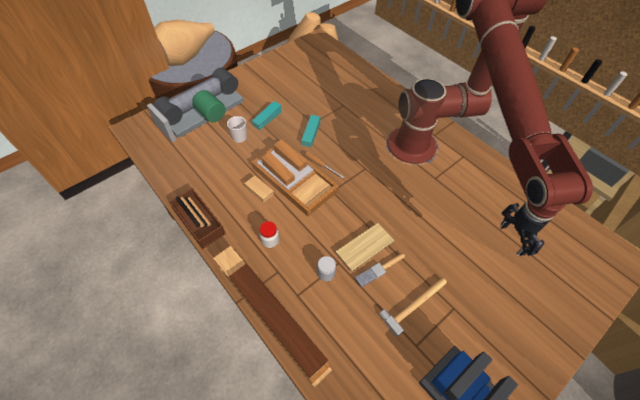

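View pics/top0.png

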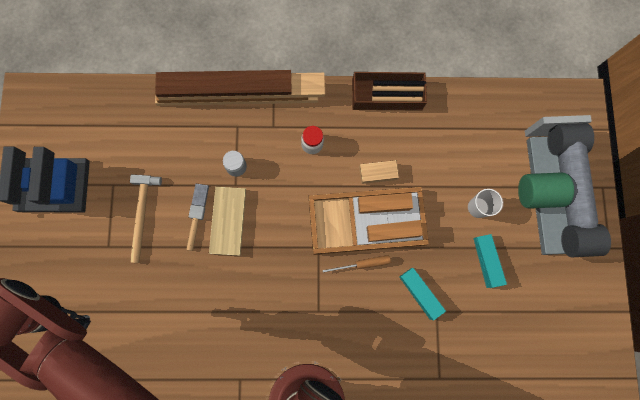

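View pics/wrist0.png

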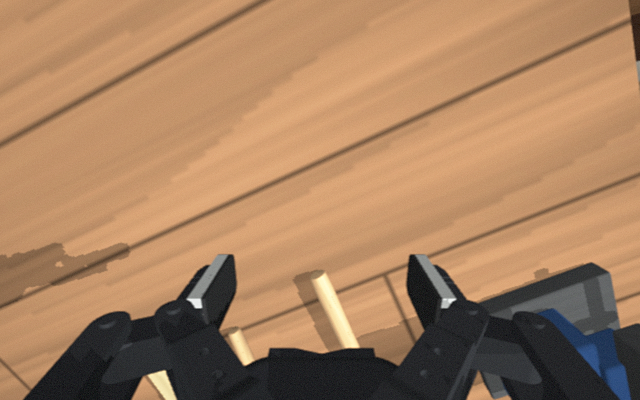

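```bash
cat > h.py <<'E'
from plant import *
import cv2, numpy as np
from scipy.spatial.transform import Rotation as R
def rot(q): return R.from_quat([q[1],q[2],q[3],q[0]])
def ray(ci,px):
    f=200/np.tan(np.radians(ci["vertical_fov"]/2))
    px=np.atleast_2d(np.asarray(px,float))
    d=np.c_[(px[:,0]-ci["cx"])/f,(px[:,1]-ci["cy"])/f,np.ones(len(px))]
    return np.array(ci["origin"]),rot(ci["rotation"]).apply(d)
def toplane(ci,px,z):
    o,d=ray(ci,px); t=(z-o[2])/d[:,2]; return o+d*t[:,None]
def proj(ci,P):
    f=200/np.tan(np.radians(ci["vertical_fov"]/2))
    p=rot(ci["rotation"]).inv().apply(np.atleast_2d(P)-np.array(ci["origin"]))
    return np.c_[p[:,0]/p[:,2]*f+ci["cx"],p[:,1]/p[:,2]*f+ci["cy"]]
def tri(c1,p1,c2,p2):
    o1,d1=ray(c1,p1);o2,d2=ray(c2,p2);d1=d1[0];d2=d2[0]
    A=np.c_[d1,-d2]; t=np.linalg.lstsq(A,o2-o1,rcond=None)[0]
    a=o1+d1*t[0];b=o2+d2*t[1]; return (a+b)/2,np.linalg.norm(a-b)
E
python3 - <<'E'
import cv2
i=cv2.imread('pics/top0.png')
cv2.imwrite('pics/top0c.png',cv2.resize(i[150:300,300:450],None,fx=4,fy=4,interpolation=cv2.INTER_CUBIC))
i=cv2.imread('pics/scene0.png')
cv2.imwrite('pics/scene0c.png',cv2.resize(i[120:220,230:350],None,fx=6,fy=6,interpolation=cv2.INTER_CUBIC))
E
```

```text
(no output)
```

View pics/top0c.png

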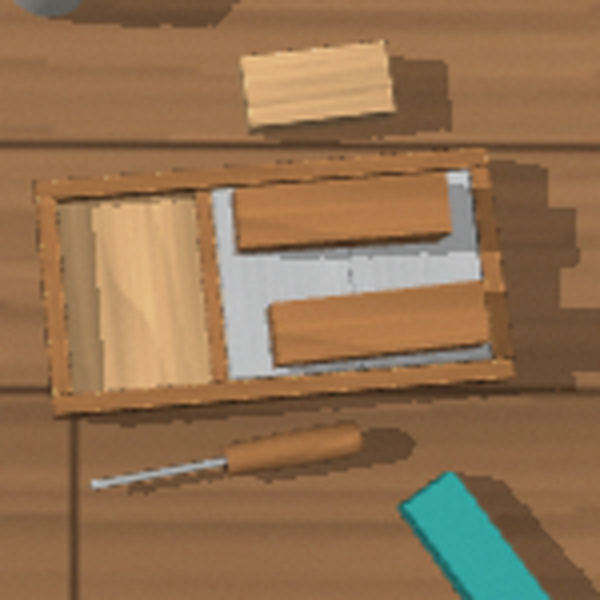

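View pics/scene0c.png

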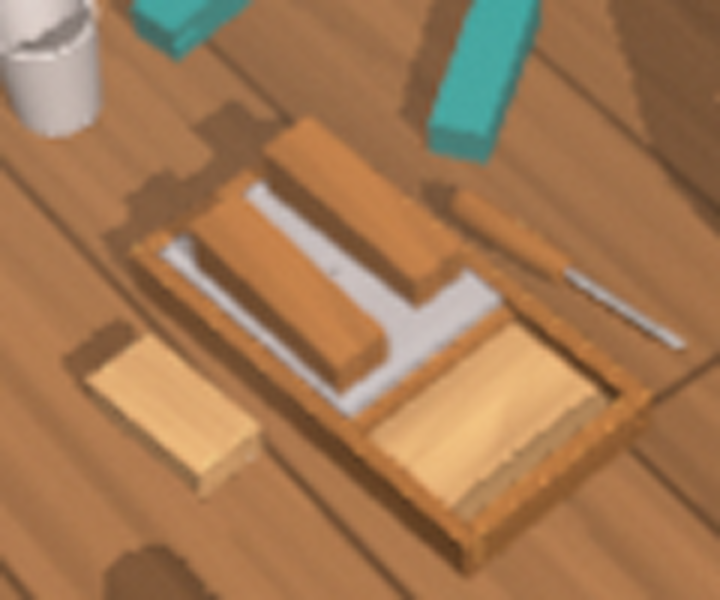

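```bash
python3 - <<'E'
from h import *
c=camera_info("top")
q=lambda L:[(300+x/4,150+y/4) for x,y in L]
np.set_printoptions(precision=4,suppress=True)
print("tray corners",toplane(c,q([(36,181),(487,150),(513,378),(56,412)]),.036))
print("billet far(top) tops",toplane(c,q([(235,190),(447,175),(452,232),(240,250)]),.072))
print("billet near",toplane(c,q([(270,302),(482,282),(488,342),(276,365)]),.072))
print("rest",toplane(c,[(217,187),(245,189),(240,255),(210,252)],.026))
s=state()
print(proj(c,s["tool_pos"]))
E
```

```text
tray corners [[ 0.5875 -0.0055  0.036 ]
 [ 0.6127 -0.3409  0.036 ]
 [ 0.4429 -0.3531  0.036 ]
 [ 0.4174 -0.0203  0.036 ]]
billet far(top) tops [[ 0.5743 -0.1483  0.072 ]
 [ 0.5861 -0.3021  0.072 ]
 [ 0.5443 -0.3042  0.072 ]
 [ 0.5305 -0.1512  0.072 ]]
billet near [[ 0.4931 -0.172   0.072 ]
 [ 0.508  -0.3244  0.072 ]
 [ 0.4649 -0.327   0.072 ]
 [ 0.448  -0.1754  0.072 ]]
rest [[0.6132 0.2675 0.026 ]
 [0.6075 0.1845 0.026 ]
 [0.4119 0.1938 0.026 ]
 [0.4204 0.2807 0.026 ]]
[[ 78.5615 310.3688]]
```

```bash
cat >> h.py <<'E'
np.set_printoptions(precision=4,suppress=True)
def plan(pos,yaw=None,n=None):
    """delta from measured pose to pos with tool down & jaw yaw(deg, mod 180); translation in current tool frame, then turn"""
    s=state(); T=rot(s["tool_rot"]); d=T.inv().apply(np.array(pos)-s["tool_pos"])
    x=T.apply([1,0,0]); z=T.apply([0,0,1]); psi=np.degrees(np.arctan2(x[1],x[0]))
    print("t %.2f tcp"%s["time"],s["tool_pos"],"yaw %.2f"%psi,"z",z,"F",s["contact_force"],"grip %.3f"%s["gripper_width"])
    print("shift tool",d,"len %.3f rows@40mm %.1f"%(np.linalg.norm(d),np.linalg.norm(d)/.040))
    if yaw is not None:
        t=(yaw-psi+90)%180-90
        Tt=R.from_euler('z',psi+t,degrees=True)*R.from_euler('x',180,degrees=True)
        print("turn rotvec tool",(T.inv()*Tt).as_rotvec(),"deg %.2f"%t)
        print("shift in final frame",Tt.inv().apply(np.array(pos)-s["tool_pos"]), "j6",s["joint_pos"][5])
E
python3 - <<'E'
from h import *
s=state();c=camera_info("wrist");T=rot(s["tool_rot"])
print(T.inv().apply(np.array(c["origin"])-s["tool_pos"]), (T.inv()*rot(c["rotation"])).as_matrix())
plan([0.50,-0.20,0.27],4.3)
E
```

```text
[-0.0001 -0.0788 -0.1774] [[ 1.     -0.0012 -0.0013]
 [ 0.0015  0.9513  0.3084]
 [ 0.0008 -0.3084  0.9513]]
t 0.15 tcp [0.2607 0.5674 0.1956] yaw 65.32 z [-0.0008 -0.0014 -1.    ] F [-0.4114  0.0911  1.3975] grip 1.002
shift tool [-0.5975  0.5379 -0.0735] len 0.807 rows@40mm 20.2
turn rotvec tool [0.0007 0.0015 1.0649] deg -61.02
shift in final frame [ 0.1811  0.7832 -0.0744] j6 -0.1189826467305176
```

```bash
python3 -m inch '0 0 -0.0075 0 0 0.1065 0;0 0 -0.0075 0 0 0.1065 0;0 0 -0.0075 0 0 0.1065 0;0 0 -0.0075 0 0 0.1065 0;0 0 -0.0075 0 0 0.1065 0;0 0 -0.0075 0 0 0.1065 0;0 0 -0.0075 0 0 0.1065 0;0 0 -0.0075 0 0 0.1065 0;0 0 -0.0075 0 0 0.1065 0;0 0 -0.0075 0 0 0.1065 0'; python3 -m inch '0.020 0.035 0 0 0 0 0;0.020 0.035 0 0 0 0 0;0.020 0.035 0 0 0 0 0;0.020 0.035 0 0 0 0 0;0.020 0.035 0 0 0 0 0;0.020 0.035 0 0 0 0 0;0.020 0.035 0 0 0 0 0;0.020 0.035 0 0 0 0 0'; python3 - <<'E'
from h import *
plan([0.51,-0.09,0.27],4.3)
E
```

```text
time: 0.98
tool_pos: [0.2609, 0.5677, 0.2714]
tool_rot: [0.0, 0.999, 0.035, -0.0]
contact_force: [-0.8, 0.1, 0.6]
gripper_width: 1.001
time: 1.65
tool_pos: [0.442, 0.2989, 0.2714]
tool_rot: [0.0, 0.999, 0.038, -0.0]
contact_force: [-0.4, 0.3, -0.0]
gripper_width: 0.994
t 1.65 tcp [0.442  0.2989 0.2714] yaw 4.31 z [-0.0001 -0.     -1.    ] F [-0.3632  0.2633 -0.0239] grip 0.994
shift tool [0.0385 0.3929 0.0014] len 0.395 rows@40mm 9.9
turn rotvec tool [0.     0.0001 0.0002] deg -0.01
shift in final frame [0.0386 0.3929 0.0014] j6 0.3797324867848163
```

```bash
cat > snap.py <<'E'
import sys,json
from h import *
n=sys.argv[1]; name=sys.argv[2] if len(sys.argv)>2 else "wrist"
c=camera_info(name); im=grab_frame(name)
cv2.imwrite(f"pics/{n}.png",im); json.dump({k:np.asarray(v).tolist() for k,v in c.items()},open(f"pics/{n}.json","w"))
print(state()["time"])
E
python3 snap.py w1
python3 -m inch '0.004 0.04 0 0 0 0 0;0.004 0.04 0 0 0 0 0;0.004 0.04 0 0 0 0 0;0.004 0.04 0 0 0 0 0;0.004 0.04 0 0 0 0 0;0.004 0.04 0 0 0 0 0;0.004 0.04 0 0 0 0 0;0.004 0.04 0 0 0 0 0;0.004 0.04 0 0 0 0 0;0.002 0.03 0 0 0 0 0'; python3 -m inch '0 0 0 0 0 0 0;0 0 0 0 0 0 0'; python3 snap.py w2
```

```text
1.7
time: 2.53
tool_pos: [0.5085, -0.0881, 0.2712]
tool_rot: [0.0, 0.999, 0.037, -0.0]
contact_force: [0.6, -0.2, -0.5]
gripper_width: 1.001
time: 2.7
tool_pos: [0.5084, -0.0864, 0.271]
tool_rot: [-0.0, 0.999, 0.036, -0.001]
contact_force: [1.0, 0.8, -0.9]
gripper_width: 0.998
2.75
```

View pics/w1.png

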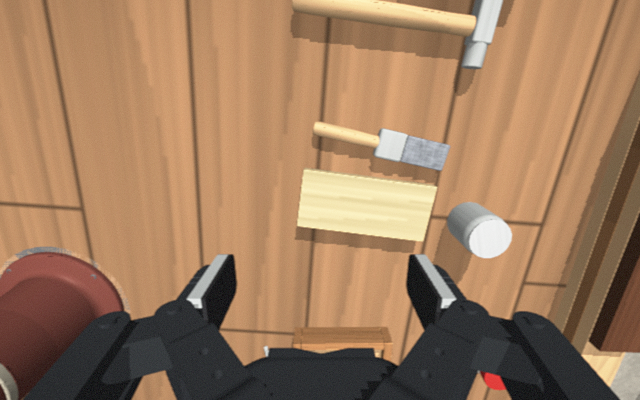

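View pics/w2.png

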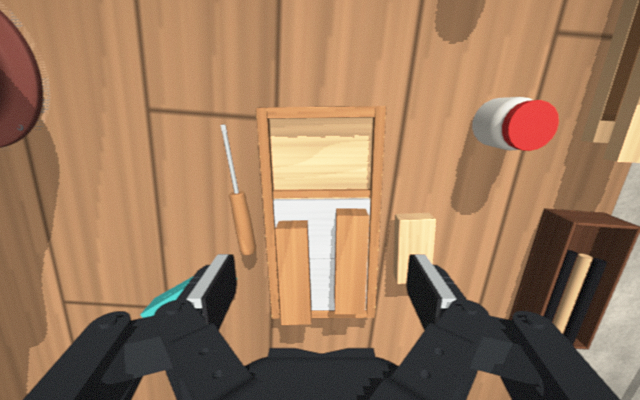

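```bash
python3 - <<'E'
import cv2
i=cv2.imread('pics/w2.png')
cv2.imwrite('pics/w2c.png',cv2.resize(i[95:335,245:445],None,fx=2.5*1,fy=2.5,interpolation=cv2.INTER_CUBIC))
i=cv2.imread('pics/w1.png')
cv2.imwrite('pics/w1c.png',cv2.resize(i[155:255,280:450],None,fx=4,fy=4,interpolation=cv2.INTER_CUBIC))
E
```

```text
(no output)
```

View pics/w2c.png

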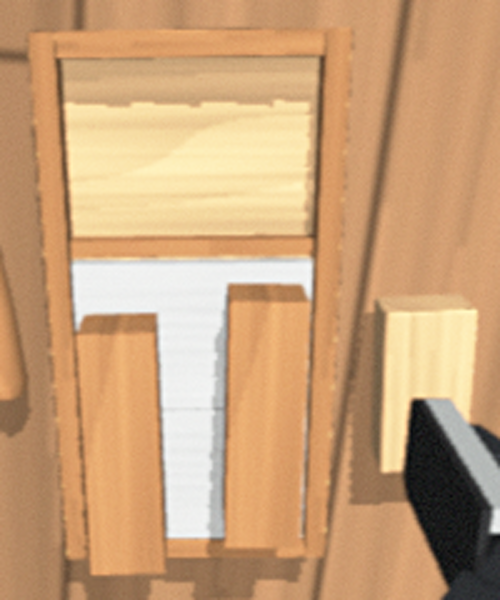

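View pics/w1c.png

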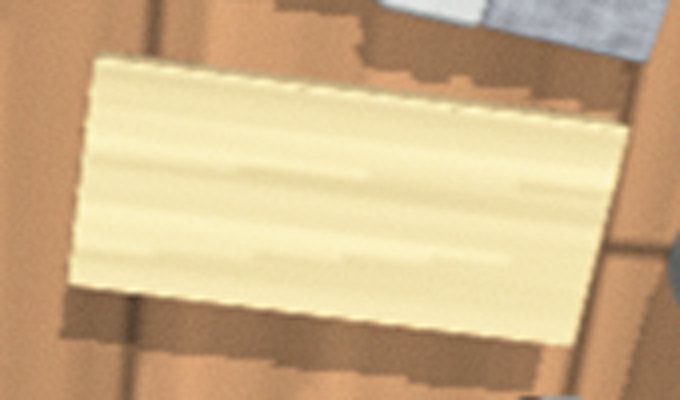

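```bash
python3 - <<'E'
from h import *
import json
ct=camera_info("top"); cw=json.load(open("pics/w2.json")); c1=json.load(open("pics/w1.json"))
q=lambda p:[(300+p[0]/4,150+p[1]/4)]
w=lambda p:[(245+p[0]/2.5,95+p[1]/2.5)]
pairs={"tray bay +x":((36,181),(350,29)),"tray bay -x":((56,412),(31,31)),"tray back +x":((487,150),(323,556)),"tray back -x":((513,378),(67,556)),
"P1 near+x":((235,190),(305,300)),"P1 near-x":((240,250),(229,300)),"P1 far+x":((447,175),(303,549)),"P1 far-x":((452,232),(226,549)),
"P2 near+x":((270,302),(157,328)),"P2 near-x":((276,365),(80,332)),"P2 far+x":((482,282),(165,573)),"P2 far-x":((488,342),(91,576)),
}
for k,(a,b) in pairs.items():
    p,e=tri(ct,q(a),cw,w(b)); print(k,p,"gap %.4f"%e, "wrist@.036",toplane(cw,w(b),.036)[0][:2])
R4=lambda p:(280+p[0]/4,155+p[1]/4)
r=toplane(c1,[R4(p) for p in [(95,57),(628,127),(574,347),(70,284)]],.026)
print(r,r.mean(0)); 
for a,b in [(0,1),(1,2),(2,3),(3,0)]: 
    d=r[b]-r[a]; print(np.linalg.norm(d),np.degrees(np.arctan2(d[1],d[0])))
E
```

```text
tray bay +x [ 0.5863 -0.0054  0.043 ] gap 0.0003 wrist@.036 [ 0.5879 -0.0054]
tray bay -x [ 0.4177 -0.0195  0.0323] gap 0.0019 wrist@.036 [ 0.4185 -0.0184]
tray back +x [ 0.6135 -0.34    0.0393] gap 0.0030 wrist@.036 [ 0.616  -0.3428]
tray back -x [ 0.4436 -0.3531  0.0376] gap 0.0017 wrist@.036 [ 0.4441 -0.3549]
P1 near+x [ 0.5757 -0.1489  0.0671] gap 0.0009 wrist@.036 [ 0.5822 -0.1605]
P1 near-x [ 0.5333 -0.1527  0.0637] gap 0.0029 wrist@.036 [ 0.537  -0.1636]
P1 far+x [ 0.5869 -0.2992  0.0841] gap 0.0066 wrist@.036 [ 0.6019 -0.3381]
P1 far-x [ 0.5433 -0.3012  0.0856] gap 0.0028 wrist@.036 [ 0.5504 -0.3417]
P2 near+x [ 0.4951 -0.1738  0.0609] gap 0.0011 wrist@.036 [ 0.4951 -0.1847]
P2 near-x [ 0.4507 -0.178   0.0616] gap 0.0038 wrist@.036 [ 0.4488 -0.1906]
P2 far+x [ 0.508  -0.3219  0.0842] gap 0.0037 wrist@.036 [ 0.5107 -0.3641]
P2 far-x [ 0.4645 -0.3236  0.0881] gap 0.0033 wrist@.036 [ 0.4607 -0.3702]
[[0.4179 0.285  0.026 ]
 [0.6164 0.2731 0.026 ]
 [0.6127 0.1827 0.026 ]
 [0.4132 0.195  0.026 ]] [0.5151 0.234  0.026 ]
0.19890145095672127 -3.420380755373121
0.09050525265391705 -92.39201805299778
0.19982860797552868 176.46407530554418
0.09009039749737247 87.02327058212506
```

```bash
python3 - <<'E'
from h import *
plan([0.5605,-0.228,0.10],4.5)
E
```

```text
t 2.75 tcp [ 0.5085 -0.0853  0.2712] yaw 4.24 z [-0.0008  0.0008 -1.    ] F [-0.2869 -0.2441  0.48  ] grip 1.002
shift tool [0.0415 0.1463 0.171 ] len 0.229 rows@40mm 5.7
turn rotvec tool [-0.0009  0.0008 -0.0046] deg 0.26
shift in final frame [0.0407 0.1463 0.1712] j6 -0.38493378719984744
```

```bash
python3 -m inch '0.0068 0.0244 0.0285 0 0 -0.0008 0.25;0.0068 0.0244 0.0285 0 0 -0.0008 0.25;0.0068 0.0244 0.0285 0 0 -0.0008 0.25;0.0068 0.0244 0.0285 0 0 -0.0008 0.25;0.0068 0.0244 0.0285 0 0 -0.0008 0.25;0.0068 0.0244 0.0285 0 0 -0.0008 0.25;0 0 0 0 0 0 0.25;0 0 0 0 0 0 0.25;0 0 0 0 0 0 0.25'; python3 snap.py w3;  python3 - <<'E'
from h import *
plan([0.5605,-0.228,0.043],4.5)
E
```

```text
time: 3.5
tool_pos: [0.5612, -0.2268, 0.1013]
tool_rot: [-0.0, 0.999, 0.041, 0.0]
contact_force: [0.6, -0.1, -0.2]
gripper_width: 0.753
3.55
t 3.55 tcp [ 0.5617 -0.2271  0.1024] yaw 4.68 z [ 0.0024 -0.0009 -1.    ] F [-0.6233 -0.0261  0.2578] grip 0.751
shift tool [-0.0014  0.0008  0.0594] len 0.059 rows@40mm 1.5
turn rotvec tool [ 0.0011 -0.0023  0.0031] deg -0.18
shift in final frame [-0.0013  0.0008  0.0594] j6 -0.5888940479797021
```

View pics/w3.png

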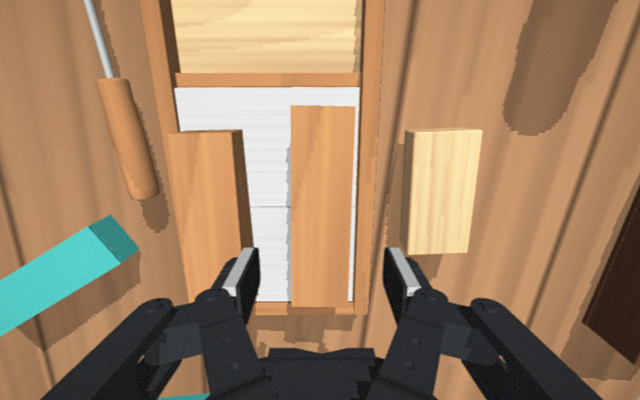

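```bash
python3 -m inch '0 0 0.03 0 0 0 0.25;0 0 0.028 0 0 0 0.25;0 0 0 0 0 0 0.25;0 0 0 0 0 0 0.25'; python3 snap.py w4;
```

```text
time: 3.88
tool_pos: [0.5602, -0.2268, 0.0429]
tool_rot: [-0.0, 0.999, 0.041, -0.0]
contact_force: [0.9, -0.7, 0.1]
gripper_width: 0.748
3.9333
```

View pics/w4.png

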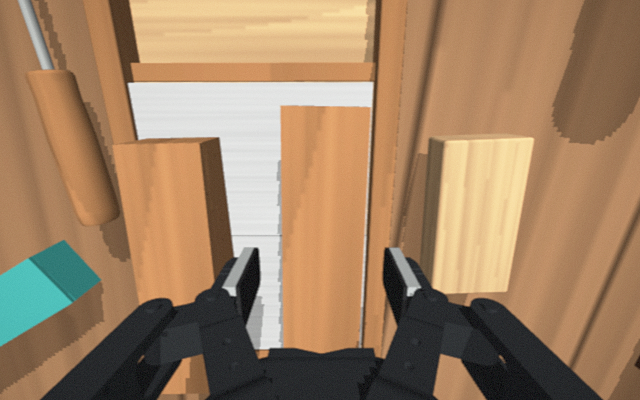

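```bash
python3 -m inch '0 0 0 0 0 0 1;0 0 0 0 0 0 1;0 0 0 0 0 0 1;0 0 0 0 0 0 1;0 0 0 0 0 0 1;0 0 0 0 0 0 1'; python3 - <<'E'
from h import *
plan([0.5605,-0.228,0.043],4.5)
E
```

```text
time: 4.43
tool_pos: [0.5611, -0.2286, 0.0435]
tool_rot: [0.0, 0.999, 0.04, 0.001]
contact_force: [0.2, 0.4, 3.2]
gripper_width: 0.002
t 4.43 tcp [ 0.5611 -0.2286  0.0435] yaw 4.57 z [ 0.0011 -0.0007 -1.    ] F [0.159  0.3586 3.1634] grip 0.002
shift tool [-0.0005 -0.0006  0.0005] len 0.001 rows@40mm 0.0
turn rotvec tool [ 0.0007 -0.0011  0.0012] deg -0.07
shift in final frame [-0.0005 -0.0006  0.0005] j6 -0.5893395995083327
```

```bash
python3 snap.py w5;python3 snap.py t5 top
```

```text
4.4833
4.5333
```

View pics/w5.png

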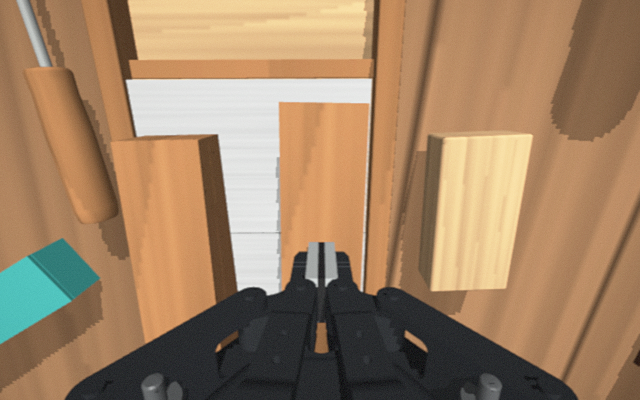

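View pics/t5.png

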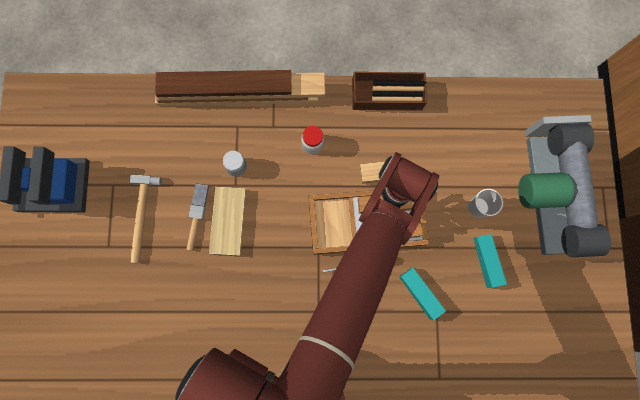

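```bash
python3 - <<'E'
from h import *
import json
c=json.load(open("pics/w5.json")); s=state()
p=s["tool_pos"]; print(p,s["gripper_width"],c["origin"])
T=rot(s["tool_rot"])
for d in (0,-.019,-.04): print(d,proj(c,p+T.apply([0,0,d])))
c4=json.load(open("pics/w4.json"))
# billet near edge px ; offcut
print("near edge P1", [ (z,toplane(c4,[(281,106),(370,107)],z)[:,:2]) for z in (.06,.068,.075)])
E
```

```text
[ 0.5611 -0.2286  0.0434] 0.002312149201936472 [0.5543745212316833, -0.15008749432642934, 0.22077422218267195]
0 [[321.3514 230.329 ]]
-0.019 [[321.4171 243.4114]]
-0.04 [[321.5076 261.4218]]
near edge P1 [(0.06, array([[ 0.5333, -0.1512],
       [ 0.5792, -0.1481]])), (0.068, array([[ 0.5343, -0.1511],
       [ 0.5779, -0.1481]])), (0.075, array([[ 0.5352, -0.151 ],
       [ 0.5768, -0.1481]]))]
```

```bash
python3 -m inch '0 0 -0.03 0 0 0 1;0 0 -0.03 0 0 0 1;0 0 -0.03 0 0 0 1;0 0 0 0 0 0 1'; python3 snap.py w6;
```

```text
time: 4.87
tool_pos: [0.5643, -0.2303, 0.1401]
tool_rot: [0.003, 0.999, 0.04, 0.005]
contact_force: [1.5, -0.2, 1.3]
gripper_width: 0.003
4.9167
```

View pics/w6.png

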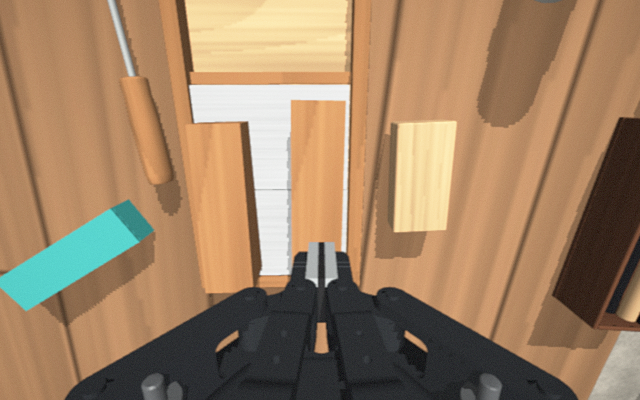

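```bash
python3 snap.py s6 scene; python3 - <<'E'
from h import *
s=state();c=camera_info("scene");T=rot(s["tool_rot"]);p=s["tool_pos"]
i=cv2.imread("pics/s6.png")
for d,col in ((0,(0,0,255)),(-.019,(0,255,0)),(-.038,(255,0,0))):
    u=proj(c,p+T.apply([0,0,d]))[0]; print(d,u)
u=proj(c,p)[0].astype(int)
cr=i[u[1]-50:u[1]+50,u[0]-60:u[0]+60]
print(u-[60,50]); cv2.imwrite("pics/s6c.png",cv2.resize(cr,None,fx=6,fy=6,interpolation=cv2.INTER_CUBIC))
E
```

```text
4.9667
0 [275.5826 155.4804]
-0.019 [275.1966 152.2098]
-0.038 [274.8024 148.8682]
[215 105]
```

View pics/s6c.png

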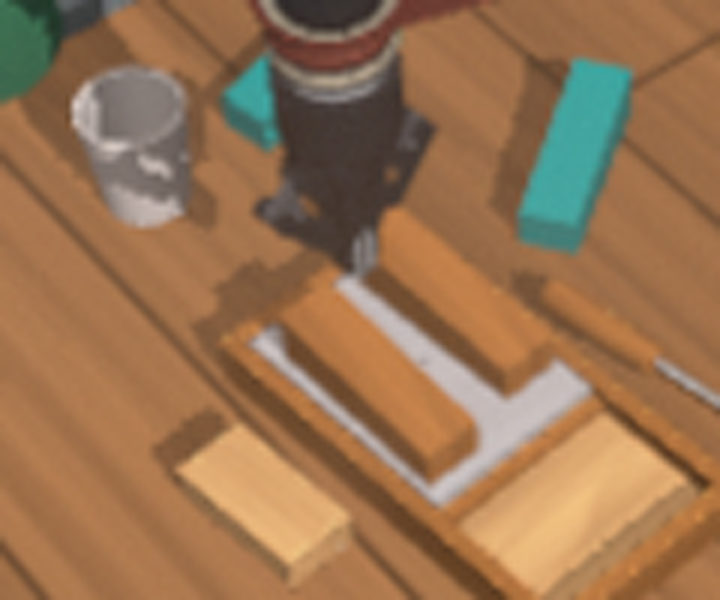

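```bash
python3 -m inch '0 0 0 0 0 0 0.25;0 0 0 0 0 0 0.25;0 0 0 0 0 0 0.25;0 0 0 0 0 0 0.25';  python3 - <<'E'
from h import *
plan([0.5605,-0.228,0.008],4.5)
E
```

```text
time: 5.3
tool_pos: [0.5598, -0.2278, 0.131]
tool_rot: [-0.001, 0.999, 0.04, -0.001]
contact_force: [0.3, -0.6, -0.3]
gripper_width: 0.566
t 5.30 tcp [ 0.5598 -0.2278  0.131 ] yaw 4.57 z [-0.0023  0.0013 -1.    ] F [ 0.2892 -0.6073 -0.2967] grip 0.566
shift tool [0.001  0.0004 0.123 ] len 0.123 rows@40mm 3.1
turn rotvec tool [-0.0014  0.0022  0.0013] deg -0.07
shift in final frame [0.0007 0.0003 0.123 ] j6 -0.5893563807980263
```

```bash
python3 -m inch '0 0 0.01 0 0 0 0.25;0 0 0.01 0 0 0 0.25;0 0 0.015 0 0 0 0.25;0 0 0.02 0 0 0 0.25;0 0 0.02 0 0 0 0.25;0 0 0.02 0 0 0 0.25;0 0 0.015 0 0 0 0.25;0 0 0.01 0 0 0 0.25;0 0 0 0 0 0 0.25';  python3 snap.py w7; python3 - <<'E'
from h import *
plan([0.5605,-0.228,0.008],4.5)
E
```

```text
time: 6.05
tool_pos: [0.5579, -0.2268, 0.0085]
tool_rot: [-0.002, 0.999, 0.04, -0.003]
contact_force: [-1.5, -1.2, 0.2]
gripper_width: 0.751
6.1
t 6.10 tcp [ 0.5592 -0.2275  0.0105] yaw 4.57 z [-0.0033  0.0018 -1.    ] F [0.0099 0.0934 0.0537] grip 0.752
shift tool [0.0013 0.0007 0.0025] len 0.003 rows@40mm 0.1
turn rotvec tool [-0.0021  0.0032  0.0013] deg -0.07
shift in final frame [0.0013 0.0007 0.0025] j6 -0.589360893665178
```

View pics/w7.png

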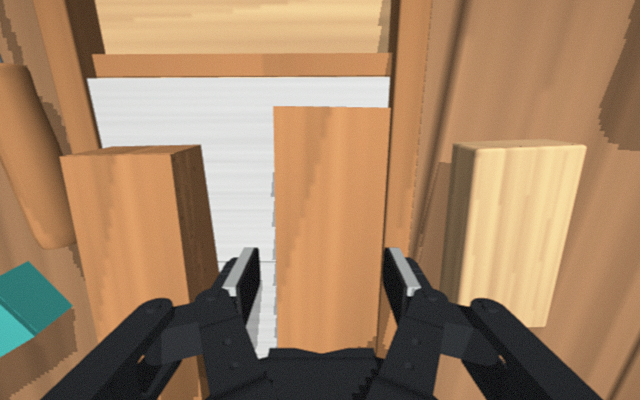

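```bash
python3 -m inch '0.003 0 0.002 0 0 0 0.25;0 0 0 0 0 0 1;0 0 0 0 0 0 1;0 0 0 0 0 0 1;0 0 0 0 0 0 1;0 0 0 0 0 0 1'; python3 snap.py w8; python3 - <<'E'
from h import *
plan([0.5605,-0.228,0.008],4.5)
E
```

```text
time: 6.6
tool_pos: [0.5647, -0.2286, 0.0122]
tool_rot: [0.001, 0.999, 0.04, 0.001]
contact_force: [0.2, 0.4, 3.6]
gripper_width: 0.505
6.65
t 6.65 tcp [ 0.5647 -0.2286  0.0122] yaw 4.58 z [ 0.0025 -0.0013 -1.    ] F [1.2457 0.1067 6.1522] grip 0.501
shift tool [-0.0042 -0.0009  0.0041] len 0.006 rows@40mm 0.1
turn rotvec tool [ 0.0015 -0.0024  0.0014] deg -0.08
shift in final frame [-0.0042 -0.0009  0.0042] j6 -0.5866107895136372
```

View pics/w8.png

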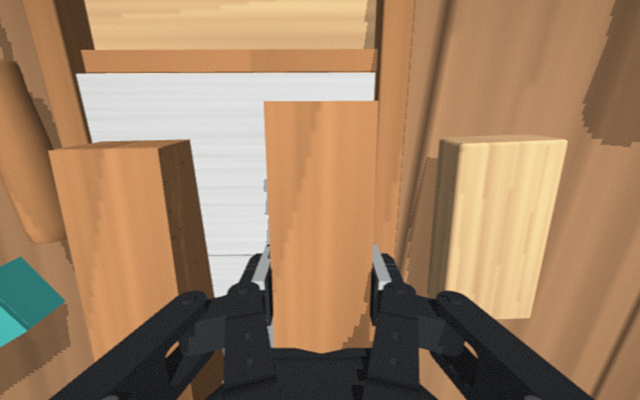

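```bash
python3 -m inch '0 0 -0.01 0 0 0 1;0 0 -0.03 0 0 0 1;0 0 -0.03 0 0 0 1;0 0 -0.03 0 0 0 1;0 0 -0.03 0 0 0 1;0 0 -0.02 0 0 0 1;0 0 0 0 0 0 1'; python3 snap.py w9;python3 - <<'E'
from h import *
import json
c=json.load(open("pics/w8.json"))
print(toplane(c,[(265,101),(378,101)],.068))
# tray: bed sill edge lines
print("plate a front edge, sill", toplane(c,[(78,74),(375,74)],.037), toplane(c,[(83,50),(375,50)],.028))
plan([0.515,0.234,0.15],-93.2)
E
```

```text
time: 7.23
tool_pos: [0.566, -0.2293, 0.1666]
tool_rot: [0.002, 0.999, 0.04, 0.004]
contact_force: [0.5, -0.3, -0.5]
gripper_width: 0.511
7.2833
[[ 0.5364 -0.1508  0.068 ]
 [ 0.5803 -0.1474  0.068 ]]
plate a front edge, sill [[ 0.4421 -0.1458  0.037 ]
 [ 0.5829 -0.1347  0.037 ]] [[ 0.4397 -0.1343  0.028 ]
 [ 0.5829 -0.1229  0.028 ]]
t 7.28 tcp [ 0.5647 -0.2286  0.1633] yaw 4.57 z [ 0.0042 -0.0024 -1.    ] F [-0.3348  0.2327 -4.0778] grip 0.503
shift tool [-0.0127 -0.4652  0.0119] len 0.465 rows@40mm 11.6
turn rotvec tool [ 0.0051 -0.0013 -1.4352] deg 82.23
shift in final frame [ 0.4591 -0.0755  0.0133] j6 -0.5865294863850902
```

View pics/w9.png

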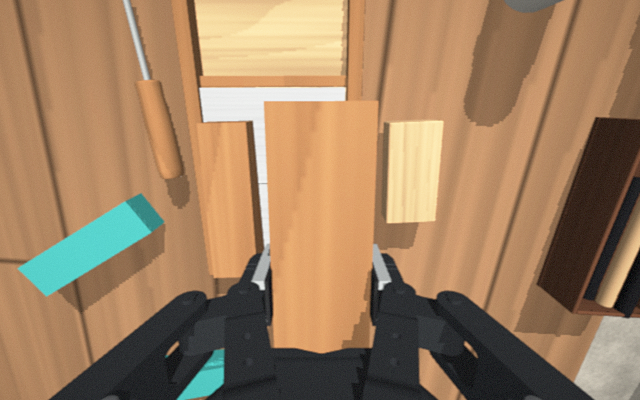

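```bash
python3 -m inch '-0.0007 -0.02 0 0 0 0 1;-0.0007 -0.0387 0 0 0 0 1;-0.0007 -0.0387 0 0 0 0 1;-0.0007 -0.0387 0 0 0 0 1;-0.0007 -0.0387 0 0 0 0 1;-0.0007 -0.0387 0 0 0 0 1;-0.0007 -0.0387 0 0 0 0 1;-0.0007 -0.0387 0 0 0 0 1;-0.0007 -0.0387 0 0 0 0 1;-0.0007 -0.0387 0 0 0 0 1'; python3 -m inch '-0.0007 -0.0387 0 0 0 -0.05 1;-0.0007 -0.0387 0 0 0 -0.1 1;0 -0.010 0 0 0 -0.1 1;0 0 0 0 0 -0.12 1;0 0 0 0 0 -0.12 1;0 0 0 0 0 -0.12 1;0 0 0 0 0 -0.12 1;0 0 0 0 0 -0.12 1;0 0 0 0 0 -0.12 1;0 0 0 0 0 -0.12 1';python3 -m inch '0 0 0 0 0 -0.12 1;0 0 0 0 0 -0.12 1;0 0 0 0 0 -0.1 1;0 0 0 0 0 0 1'; python3 - <<'E'
from h import *
plan([0.5197,0.2337,0.10],-93.2)
E
```

```text
time: 8.12
tool_pos: [0.5246, 0.1401, 0.1571]
tool_rot: [0.0, 0.999, 0.04, -0.003]
contact_force: [1.0, -0.4, -1.7]
gripper_width: 0.506
time: 8.95
tool_pos: [0.5134, 0.2245, 0.1568]
tool_rot: [-0.001, 0.832, 0.555, -0.003]
contact_force: [0.0, 0.3, -1.7]
gripper_width: 0.506
time: 9.28
tool_pos: [0.5135, 0.2245, 0.157]
tool_rot: [-0.001, 0.728, 0.686, -0.003]
contact_force: [0.3, 0.2, -3.4]
gripper_width: 0.503
t 9.28 tcp [0.5135 0.2245 0.157 ] yaw 86.59 z [-0.0055 -0.0016 -1.    ] F [ 0.3491  0.1697 -3.3645] grip 0.503
shift tool [0.0096 0.006  0.057 ] len 0.058 rows@40mm 1.5
turn rotvec tool [-0.0054  0.0019 -0.0037] deg 0.21
shift in final frame [0.0095 0.0057 0.057 ] j6 -1.2318294872565931
```

```bash
python3 -m inch '0.0048 0.003 0.028 -0.002 0.001 -0.002 1;0.0048 0.003 0.029 -0.002 0.001 -0.002 1;0 0 0.02 0 0 0 1;0 0 0.02 0 0 0 1;0 0 0 0 0 0 1;0 0 0 0 0 0 1'; python3 snap.py w10; python3 - <<'E'
from h import *
plan([0.5197,0.2337,0.002],-93.2)
E
```

```text
time: 9.78
tool_pos: [0.5198, 0.2337, 0.0606]
tool_rot: [-0.001, 0.728, 0.686, -0.001]
contact_force: [-0.4, -0.3, -2.2]
gripper_width: 0.506
9.8333
t 9.83 tcp [0.5215 0.2342 0.0628] yaw 86.66 z [ 0.0022  0.0012 -1.    ] F [ 0.5201  0.0998 -1.339 ] grip 0.504
shift tool [-0.0007 -0.0019  0.0608] len 0.061 rows@40mm 1.5
turn rotvec tool [ 0.0021 -0.0013 -0.0025] deg 0.14
shift in final frame [-0.0006 -0.0018  0.0608] j6 -1.2209500654972059
```

View pics/w10.png

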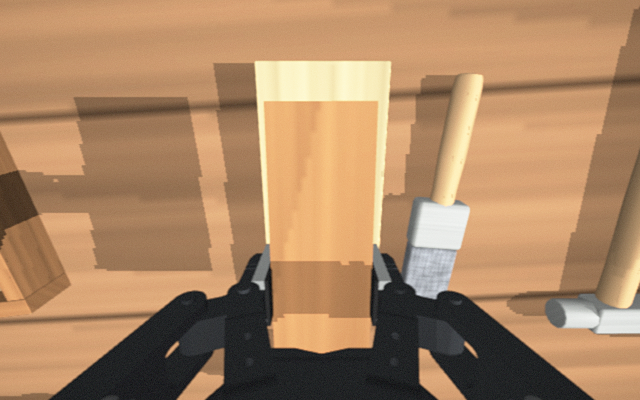

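```bash
python3 - <<'E'
from h import *
import json
c=json.load(open("pics/w10.json"))
p=toplane(c,[(256,61),(391,61)],.026); print(p,p.mean(0), p.mean(0)+np.array([.0998,-.0056,0]))
zb=.0626-.0122+.037
p=toplane(c,[(265,101),(378,101)],zb+.031); print(p,p.mean(0), p.mean(0)+np.array([.0749,-.0042,0]))
E
```

```text
[[0.4119 0.1971 0.026 ]
 [0.4172 0.2854 0.026 ]] [0.4145 0.2412 0.026 ] [0.5143 0.2356 0.026 ]
[[0.4389 0.2167 0.1184]
 [0.4415 0.2601 0.1184]] [0.4402 0.2384 0.1184] [0.5151 0.2342 0.1184]
```

```bash
python3 -m inch '0 0 0.025 0.001 0 -0.001 1;0 0 0.02 0.001 0 -0.001 1;0 0 0.01 0 0 0 1;0 0 0 0 0 0 1'; python3 -m inch '0 0 0.002 0 0 0 1;0 0 0.001 0 0 0 1;0 0 0 0 0 0 1';python3 -m inch '0 0 0.002 0 0 0 1;0 0 0 0 0 0 1;0 0 0 0 0 0 1'
```

```text
time: 10.17
tool_pos: [0.521, 0.2341, 0.0071]
tool_rot: [-0.001, 0.727, 0.687, -0.0]
contact_force: [-0.6, -0.4, -2.2]
gripper_width: 0.501
time: 10.42
tool_pos: [0.5236, 0.2349, 0.0072]
tool_rot: [0.001, 0.726, 0.687, 0.003]
contact_force: [0.0, -0.2, -2.1]
gripper_width: 0.501
time: 10.67
tool_pos: [0.5227, 0.2346, 0.004]
tool_rot: [0.0, 0.726, 0.687, 0.002]
contact_force: [-0.9, 0.6, -1.2]
gripper_width: 0.506
```

```bash
python3 -m inch '0 0 0.0015 0 0 0 1;0 0 0 0 0 0 1;0 0 0 0 0 0 1'; python3 -m inch '0 0 0.0015 0 0 0 1;0 0 0 0 0 0 1;0 0 0 0 0 0 1'
```

```text
time: 10.92
tool_pos: [0.5223, 0.2345, 0.002]
tool_rot: [-0.0, 0.726, 0.687, 0.001]
contact_force: [-0.3, -0.1, -1.8]
gripper_width: 0.507
time: 11.17
tool_pos: [0.5223, 0.2345, 0.0004]
tool_rot: [-0.0, 0.726, 0.687, 0.001]
contact_force: [-0.2, -0.5, -1.9]
gripper_width: 0.504
```

```bash
python3 -m inch '0 0 0.0015 0 0 0 1;0 0 0 0 0 0 1;0 0 0 0 0 0 1'; python3 -m inch '0 0 0.0015 0 0 0 1;0 0 0 0 0 0 1;0 0 0 0 0 0 1'
```

```text
time: 11.42
tool_pos: [0.5225, 0.2346, -0.0009]
tool_rot: [0.0, 0.726, 0.687, 0.001]
contact_force: [-0.7, -0.1, -1.0]
gripper_width: 0.506
time: 11.67
tool_pos: [0.5226, 0.2346, -0.0009]
tool_rot: [0.0, 0.726, 0.687, 0.001]
contact_force: [-4.6, -1.4, 6.6]
gripper_width: 0.501
```

```bash
python3 -m inch '0 0 0 0 0 0 0.25;0 0 0 0 0 0 0.25;0 0 0 0 0 0 0.25;0 0 0 0 0 0 0.25;0 0 0 0 0 0 0.25;0 0 -0.01 0 0 0 0.25;0 0 -0.03 0 0 0 0.25;0 0 -0.04 0 0 0 0.25;0 0 -0.04 0 0 0 0.25;0 0 -0.04 0 0 0 0.25'; python3 -m inch '0 0 0 0 0 0 0.25;0 0 0 0 0 0 0.25'; python3 snap.py w11; python3 - <<'E'
from h import *
plan([0.4845,-0.252,0.16],4.6)
E
```

```text
time: 12.5
tool_pos: [0.5217, 0.2341, 0.1598]
tool_rot: [0.0, 0.726, 0.687, 0.001]
contact_force: [1.0, 0.3, 0.5]
gripper_width: 0.748
time: 12.67
tool_pos: [0.5246, 0.235, 0.1627]
tool_rot: [0.002, 0.726, 0.687, 0.005]
contact_force: [0.4, -0.4, 0.3]
gripper_width: 0.749
12.7167
t 12.72 tcp [0.5229 0.2345 0.1595] yaw 86.85 z [ 0.0052  0.0028 -1.    ] F [ 0.1989  0.2986 -0.2097] grip 0.747
shift tool [-0.4879 -0.0116 -0.002 ] len 0.488 rows@40mm 12.2
turn rotvec tool [ 0.0019 -0.0061  1.4356] deg -82.25
shift in final frame [-0.0773  0.4819 -0.0005] j6 -1.2249604175004638
```

View pics/w11.png

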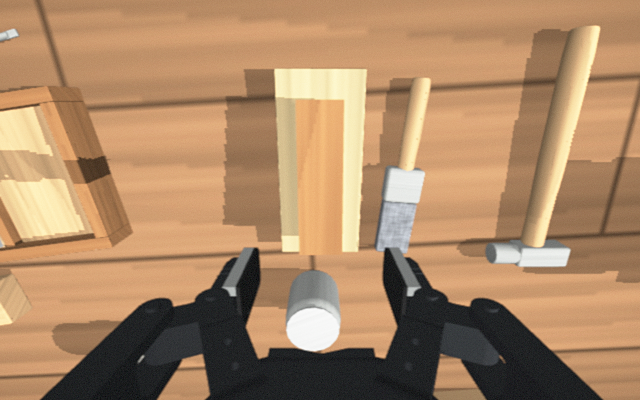

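```bash
python3 - <<'E'
from h import *
import json
c=json.load(open("pics/w11.json"))
a=toplane(c,[(295,98),(344,98)],.057);b=toplane(c,[(299,254),(343,254)],.071);print(a,b,(a.mean(0)+b.mean(0))/2)
print("rest",toplane(c,[(275,69),(367,69),(282,251),(358,251)],.026))
for n,px in (("w9",[(198,122),(252,121)]),("w6",[(187,123),(249,122)]),("w8",[(54,149),(190,141)])):
    c=json.load(open(f"pics/{n}.json")); p=toplane(c,px,.0695); print(n,p,p.mean(0),p.mean(0)+np.array([.0059,-.0747,0]))
E
```

```text
[[0.4407 0.2162 0.057 ]
 [0.4432 0.2604 0.057 ]] [[0.5911 0.2087 0.071 ]
 [0.5937 0.2535 0.071 ]] [0.5172 0.2347 0.064 ]
rest [[0.4126 0.1966 0.026 ]
 [0.4176 0.286  0.026 ]
 [0.6106 0.1839 0.026 ]
 [0.6158 0.2739 0.026 ]]
w9 [[ 0.4519 -0.1755  0.0695]
 [ 0.5001 -0.1709  0.0695]] [ 0.476  -0.1732  0.0695] [ 0.4819 -0.2479  0.0695]
w6 [[ 0.4519 -0.1755  0.0695]
 [ 0.5017 -0.1709  0.0695]] [ 0.4768 -0.1732  0.0695] [ 0.4827 -0.2479  0.0695]
w8 [[ 0.4523 -0.1758  0.0695]
 [ 0.507  -0.1684  0.0695]] [ 0.4797 -0.1721  0.0695] [ 0.4856 -0.2468  0.0695]
```

```bash
python3 - <<'E'
import cv2
for n,(x,y,w,h) in {"w8":(40,120,200,180),"w9":(180,100,120,190)}.items():
    i=cv2.imread(f'pics/{n}.png'); cv2.imwrite(f'pics/{n}c.png',cv2.resize(i[y:y+h,x:x+w],None,fx=3,fy=3,interpolation=cv2.INTER_CUBIC))
E
```

```text
(no output)
```

View pics/w8c.png

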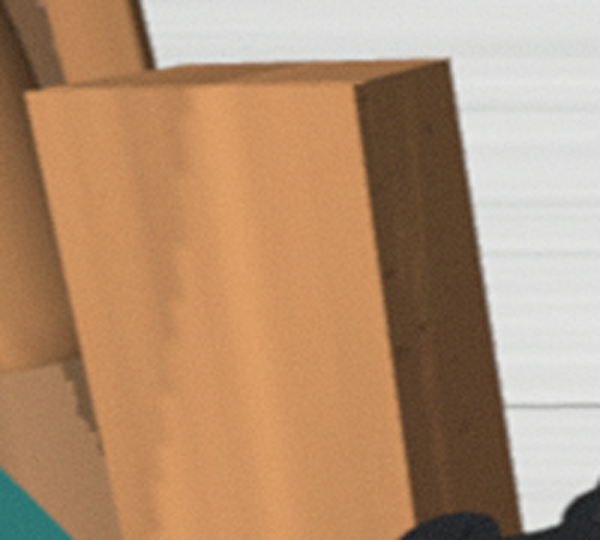

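View pics/w9c.png

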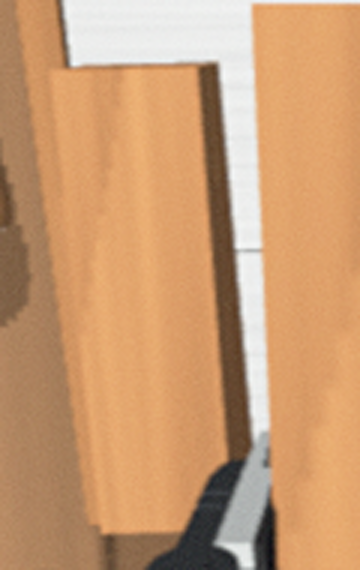

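```bash
python3 - <<'E'
from h import *
import json
for n,px,z in (("w9",[(196.7,123),(246,122.3)],.0695),("w8",[(49,150.7),(159,148.7)],.0695),("w8",[(190,140),(213,255)],.0385)):
    c=json.load(open(f"pics/{n}.json")); p=toplane(c,px,z); print(n,p,p.mean(0),p.mean(0)+np.array([.0059,-.0747,0]))
plan([0.480,-0.253,0.16],4.6)
E
```

```text
w9 [[ 0.4507 -0.1764  0.0695]
 [ 0.4947 -0.1724  0.0695]] [ 0.4727 -0.1744  0.0695] [ 0.4786 -0.2491  0.0695]
w8 [[ 0.4502 -0.1767  0.0695]
 [ 0.4944 -0.1724  0.0695]] [ 0.4723 -0.1746  0.0695] [ 0.4782 -0.2493  0.0695]
w8 [[ 0.4939 -0.1726  0.0385]
 [ 0.5032 -0.2369  0.0385]] [ 0.4986 -0.2048  0.0385] [ 0.5045 -0.2795  0.0385]
t 12.72 tcp [0.5229 0.2345 0.1595] yaw 86.85 z [ 0.0052  0.0028 -1.    ] F [ 0.1989  0.2986 -0.2097] grip 0.747
shift tool [-0.4891 -0.0161 -0.002 ] len 0.489 rows@40mm 12.2
turn rotvec tool [ 0.0019 -0.0061  1.4356] deg -82.25
shift in final frame [-0.0819  0.4825 -0.0005] j6 -1.2249604175004638
```

```bash
python3 -m inch '-0.02 -0.0013 0 0 0 0 0.25;-0.039 -0.0013 0 0 0 0 0.25;-0.039 -0.0013 0 0 0 0 0.25;-0.039 -0.0013 0 0 0 0 0.25;-0.039 -0.0013 0 0 0 0 0.25;-0.039 -0.0013 0 0 0 0 0.25;-0.039 -0.0013 0 0 0 0 0.25;-0.039 -0.0013 0 0 0 0 0.25;-0.039 -0.0013 0 0 0 0 0.25;-0.039 -0.0013 0 0 0 0 0.25'; python3 -m inch '-0.039 -0.0013 0 0 0 0 0.25;-0.039 -0.0013 0 0 0 0 0.25;-0.039 -0.0013 0 0 0 0.06 0.25;0 0 0 0 0 0.12 0.25;0 0 0 0 0 0.12 0.25;0 0 0 0 0 0.12 0.25;0 0 0 0 0 0.12 0.25;0 0 0 0 0 0.12 0.25;0 0 0 0 0 0.12 0.25;0 0 0 0 0 0.12 0.25'; python3 -m inch '0 0 0 0 0 0.12 0.25;0 0 0 0 0 0.12 0.25;0 0 0 0 0 0.12 0.25;0 0 0 0 0 0.12 0.25;0 0 0 0 0 0.048 0.25;0 0 0 0 0 0 0.25'; python3 - <<'E'
from h import *
plan([0.4787,-0.2532,0.015],5.0)
E
```

```text
time: 13.55
tool_pos: [0.4868, -0.1367, 0.1545]
tool_rot: [-0.002, 0.726, 0.687, 0.001]
contact_force: [0.6, 0.1, 0.3]
gripper_width: 0.75
time: 14.38
tool_pos: [0.4771, -0.2512, 0.154]
tool_rot: [-0.002, 0.954, 0.3, -0.0]
contact_force: [0.6, -0.7, -0.5]
gripper_width: 0.746
time: 14.88
tool_pos: [0.4772, -0.2512, 0.1541]
tool_rot: [-0.002, 0.999, 0.044, -0.001]
contact_force: [0.7, -0.1, -1.0]
gripper_width: 0.749
t 14.88 tcp [ 0.4772 -0.2512  0.1541] yaw 4.99 z [-0.0015  0.0044 -1.    ] F [ 0.7439 -0.0618 -0.9513] grip 0.749
shift tool [0.0015 0.0028 0.1391] len 0.139 rows@40mm 3.5
turn rotvec tool [-0.0046  0.0011 -0.0001] deg 0.01
shift in final frame [0.0013 0.0021 0.1391] j6 -0.7117806005661725
```

```bash
python3 -m inch '0.0013 0.0022 0.03 0 0 0 0.25;0 0 0.035 0 0 0 0.25;0 0 0.035 0 0 0 0.25;0 0 0.025 0 0 0 0.25;0 0 0.014 0 0 0 0.25;0 0 0 0 0 0 0.25;0 0 0 0 0 0 0.25'; python3 snap.py w12;  python3 - <<'E'
from h import *
plan([0.4787,-0.2532,0.015],5.0)
E
```

```text
time: 15.47
tool_pos: [0.4788, -0.2529, 0.0158]
tool_rot: [-0.002, 0.999, 0.044, -0.001]
contact_force: [0.2, -0.6, -0.3]
gripper_width: 0.75
15.5167
t 15.52 tcp [ 0.4801 -0.2538  0.0176] yaw 5.07 z [ 0.0015  0.0023 -1.    ] F [0.4616 0.4904 1.0524] grip 0.749
shift tool [-0.0013 -0.0007  0.0026] len 0.003 rows@40mm 0.1
turn rotvec tool [-0.0021 -0.0017  0.0013] deg -0.07
shift in final frame [-0.0013 -0.0007  0.0026] j6 -0.714723872351373
```

View pics/w12.png

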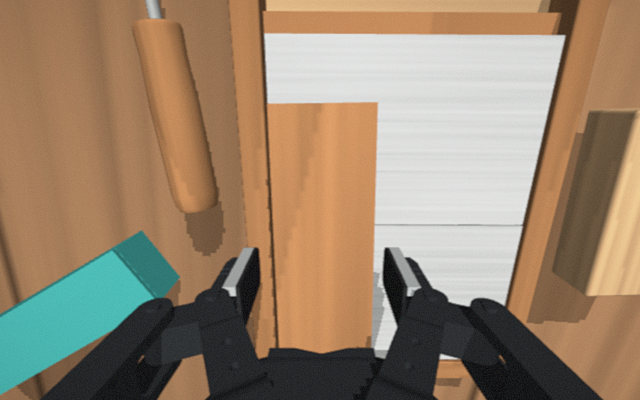

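```bash
python3 -m inch '0 0 0 0 0 0 1;0 0 0 0 0 0 1;0 0 0 0 0 0 1;0 0 0 0 0 0 1;0 0 0 0 0 0 1;0 0 0 0 0 0 1'; python3 snap.py w13; python3 -m inch '0 0 -0.01 0 0 0 1;0 0 -0.03 0 0 0 1;0 0 -0.035 0 0 0 1;0 0 -0.035 0 0 0 1;0 0 -0.035 0 0 0 1;0 0 -0.02 0 0 0 1;0 0 0 0 0 0 1'; python3 - <<'E'
from h import *
import json
c=json.load(open("pics/w13.json")); print(c["origin"])
plan([0.5150,0.234,0.16],-93.2)
E
```

```text
time: 16.02
tool_pos: [0.4815, -0.2548, 0.0198]
tool_rot: [0.0, 0.999, 0.044, 0.002]
contact_force: [-0.8, 1.1, 5.6]
gripper_width: 0.498
16.0667
time: 16.65
tool_pos: [0.4825, -0.256, 0.1895]
tool_rot: [0.003, 0.999, 0.044, 0.006]
contact_force: [1.3, -1.0, -1.9]
gripper_width: 0.501
[0.47349470118495046, -0.17648050980146, 0.19709583442767123]
t 16.65 tcp [ 0.4825 -0.256   0.1895] yaw 5.04 z [ 0.0112 -0.0046 -0.9999] F [ 1.2646 -1.0246 -1.8994] grip 0.501
shift tool [ 0.0751 -0.4855  0.0276] len 0.492 rows@40mm 12.3
turn rotvec tool [ 0.0123 -0.0049 -1.427 ] deg 81.76
shift in final frame [0.4911 0.0051 0.0295] j6 -0.7139749208193816
```

View pics/w13.png

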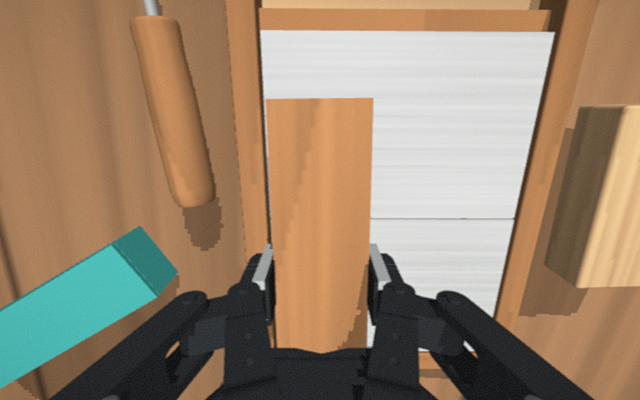

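```bash
python3 - <<'E'
from h import *
import json
c=json.load(open("pics/w13.json")); p=toplane(c,[(267,98),(373,98)],.0701); print(p,p.mean(0),p.mean(0)+np.array([.0063,-.0747,0]))
# tray geometry
print("sill front edge/back/plate front", toplane(c,[(262,31),(553,32)],.0391),toplane(c,[(371,217.5),(515,219)],.0391))
print("rims inner", toplane(c,[(566,12),(516,220)],.040))
E
```

```text
[[ 0.4522 -0.1762  0.0701]
 [ 0.4951 -0.1725  0.0701]] [ 0.4736 -0.1743  0.0701] [ 0.4799 -0.249   0.0701]
sill front edge/back/plate front [[ 0.4437 -0.1463  0.0391]
 [ 0.5817 -0.1345  0.0391]] [[ 0.5083 -0.2359  0.0391]
 [ 0.5913 -0.2298  0.0391]]
rims inner [[ 0.5844 -0.1262  0.04  ]
 [ 0.5913 -0.2301  0.04  ]]
```

```bash
python3 -m inch '0.0025 -0.02 0 0 0 0 1;0.006 -0.0387 0 0 0 0 1;0.006 -0.0387 0 0 0 0 1;0.006 -0.0387 0 0 0 0 1;0.006 -0.0387 0 0 0 0 1;0.006 -0.0387 0 0 0 0 1;0.006 -0.0387 0 0 0 0 1;0.006 -0.0387 0 0 0 0 1;0.006 -0.0387 0 0 0 0 1;0.006 -0.0387 0 0 0 0 1'; python3 -m inch '0.006 -0.0387 0 0 0 0 1;0.006 -0.0387 0 0 0 0 1;0.006 -0.0387 0 0 0 0.05 1;0 0 0 0 0 0.12 1;0 0 0 0 0 0.12 1;0 0 0 0 0 0.12 1;0 0 0 0 0 0.12 1;0 0 0 0 0 0.12 1;0 0 0 0 0 0.12 1;0 0 0 0 0 0.12 1'; python3 -m inch '0 0 0 0 0 0.12 1;0 0 0 0 0 0.12 1;0 0 0 0 0 0.12 1;0 0 0 0 0 0.12 1;0 0 0 0 0 0.12 1;0 0 0 0 0 0.12 1;0 0 0 0 0 0.102 1;0 0 0 0 0 0 1;0 0 0 0 0 0 1'; python3 - <<'E'
from h import *
plan([0.5132,0.235,0.10],-93.1)
E
```

```text
time: 17.48
tool_pos: [0.5021, 0.1195, 0.1808]
tool_rot: [-0.001, 0.999, 0.044, -0.001]
contact_force: [1.3, -0.0, -2.6]
gripper_width: 0.504
time: 18.32
tool_pos: [0.51, 0.2345, 0.1806]
tool_rot: [0.0, 0.919, -0.393, -0.001]
contact_force: [-0.3, 0.2, -3.6]
gripper_width: 0.503
time: 19.07
tool_pos: [0.5104, 0.2346, 0.1814]
tool_rot: [-0.0, -0.689, 0.725, 0.001]
contact_force: [-0.0, 1.2, -1.8]
gripper_width: 0.504
t 19.07 tcp [0.5104 0.2346 0.1814] yaw -92.91 z [-0.0011  0.0009 -1.    ] F [-0.0269  1.2012 -1.7786] grip 0.504
shift tool [-0.0005 -0.0028  0.0814] len 0.081 rows@40mm 2.0
turn rotvec tool [0.0012 0.0009 0.0034] deg -0.19
shift in final frame [-0.0006 -0.0028  0.0814] j6 1.918966183677421
```

```bash
python3 -m inch '0 -0.0028 0.03 0.0465 0 0.002 1;0 0 0.03 0.0465 0 0.001 1;0 0 0.0 0 0 0 1;0 0 0 0 0 0 1;0 0 0 0 0 0 1'; python3 snap.py w14; python3 - <<'E'
from h import *
plan([0.5132,0.235,0.046],-93.1)
E
```

```text
time: 19.48
tool_pos: [0.5166, 0.235, 0.1249]
tool_rot: [0.034, -0.686, 0.726, -0.034]
contact_force: [0.0, 1.0, -1.7]
gripper_width: 0.5
19.5333
t 19.53 tcp [0.5176 0.2352 0.1262] yaw -93.19 z [ 0.0978 -0.0021 -0.9952] F [-0.3213  0.5363 -1.7706] grip 0.499
shift tool [0.0008 0.0122 0.0794] len 0.080 rows@40mm 2.0
turn rotvec tool [-0.098   0.0033 -0.0018] deg 0.09
shift in final frame [0.0005 0.0044 0.0802] j6 1.9489920631525368
```

View pics/w14.png

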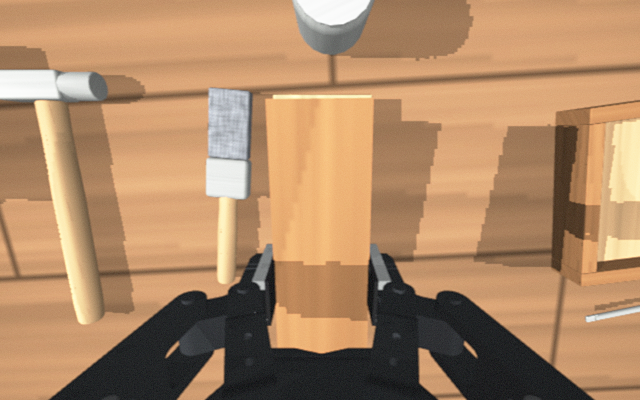

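```bash
python3 -m inch '0 0.004 0.025 -0.002 0 0 1;0 0.004 0.025 -0.002 0 0 1;0 0.002 0.015 0 0 0 1;0 0 0 0 0 0 1;0 0 0 0 0 0 1'; python3 snap.py s15 scene; python3 - <<'E'
from h import *
plan([0.5132,0.235,0.0442],-93.1)
i=cv2.imread("pics/s15.png")
cv2.imwrite("pics/s15c.png",cv2.resize(i[200:300,290:430],None,fx=5,fy=5,interpolation=cv2.INTER_CUBIC))
E
```

```text
time: 19.95
tool_pos: [0.5132, 0.2353, 0.0594]
tool_rot: [0.033, -0.686, 0.726, -0.033]
contact_force: [-0.3, -0.4, -1.9]
gripper_width: 0.503
20.0
t 20.00 tcp [0.5141 0.2357 0.0606] yaw -93.23 z [ 0.0944 -0.0019 -0.9955] F [ 0.4795  0.2597 -1.3387] grip 0.502
shift tool [0.0008 0.0024 0.0162] len 0.016 rows@40mm 0.4
turn rotvec tool [-0.0945  0.0033 -0.0023] deg 0.13
shift in final frame [0.0007 0.0009 0.0164] j6 1.9555301277703196
```

View pics/s15c.png

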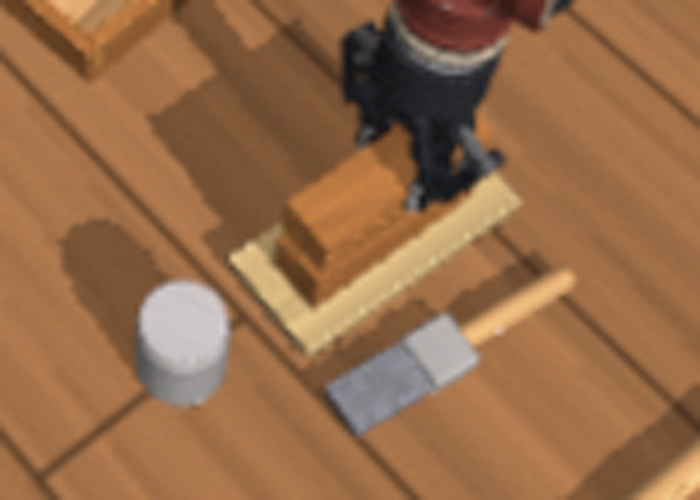

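```bash
python3 -m inch '0 0.0005 0.005 0 0 0 1;0 0.0005 0.005 0 0 0 1;0 0 0 0 0 0 1;0 0 0 0 0 0 1'; python3 -m inch '0 0.0002 0.002 0 0 0 1;0 0 0 0 0 0 1;0 0 0 0 0 0 1'; python3 -m inch '0 0.0002 0.002 0 0 0 1;0 0 0 0 0 0 1;0 0 0 0 0 0 1'
```

```text
time: 20.33
tool_pos: [0.5119, 0.2351, 0.048]
tool_rot: [0.032, -0.686, 0.726, -0.032]
contact_force: [-0.3, 0.0, -3.1]
gripper_width: 0.504
time: 20.58
tool_pos: [0.5118, 0.2351, 0.0459]
tool_rot: [0.032, -0.686, 0.726, -0.032]
contact_force: [0.0, -0.1, -2.6]
gripper_width: 0.502
time: 20.83
tool_pos: [0.5123, 0.2353, 0.0443]
tool_rot: [0.032, -0.686, 0.726, -0.033]
contact_force: [0.7, -0.2, -1.7]
gripper_width: 0.504
```

```bash
python3 -m inch '0 0.0001 0.0015 0 0 0 1;0 0 0 0 0 0 1;0 0 0 0 0 0 1'; python3 -m inch '0 0.0001 0.0015 0 0 0 1;0 0 0 0 0 0 1;0 0 0 0 0 0 1'
```

```text
time: 21.08
tool_pos: [0.5123, 0.2353, 0.0442]
tool_rot: [0.032, -0.686, 0.726, -0.033]
contact_force: [-5.2, -1.1, 7.3]
gripper_width: 0.499
time: 21.33
tool_pos: [0.5124, 0.2353, 0.0442]
tool_rot: [0.032, -0.686, 0.726, -0.033]
contact_force: [-9.9, -2.1, 16.0]
gripper_width: 0.502
```

```bash
python3 -m inch '0 0 -0.002 0 0 0 1;0 0 0 0 0 0 1'; python3 -m inch '0 0 0 0 0 0 0.25;0 0 0 0 0 0 0.25;0 0 0 0 0 0 0.25;0 0 0 0 0 0 0.25;0 0 0 0 0 0 0.25;0 -0.001 -0.01 0 0 0 0.25;0 -0.003 -0.03 0 0 0 0.25;0 -0.0035 -0.035 0 0 0 0.25;0 -0.0035 -0.035 -0.046 0 0 0.25;0 0 0 -0.046 0 0 0.25';python3 -m inch '0 -0.035 0 0 0 0 0.25;0 -0.035 0 0 0 0 0.25;0 0 0 0 0 0 0.25'; python3 snap.py w16;python3 snap.py s16 scene; python3 - <<'E'
import cv2
i=cv2.imread("pics/s16.png")
cv2.imwrite("pics/s16c.png",cv2.resize(i[200:300,290:430],None,fx=5,fy=5,interpolation=cv2.INTER_CUBIC))
E
```

```text
time: 21.5
tool_pos: [0.5124, 0.2354, 0.0442]
tool_rot: [0.033, -0.686, 0.726, -0.033]
contact_force: [-2.7, 0.2, 4.6]
gripper_width: 0.5
time: 22.33
tool_pos: [0.5171, 0.2366, 0.1638]
tool_rot: [0.007, -0.687, 0.726, -0.002]
contact_force: [1.4, -0.2, 2.0]
gripper_width: 0.756
time: 22.58
tool_pos: [0.5872, 0.23, 0.1535]
tool_rot: [0.001, -0.686, 0.727, 0.0]
contact_force: [-0.7, -0.8, 0.9]
gripper_width: 0.748
22.6333
22.6833
```

View pics/w16.png

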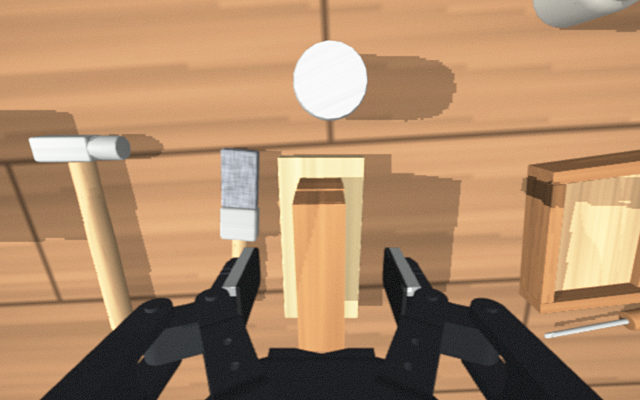

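View pics/s16c.png

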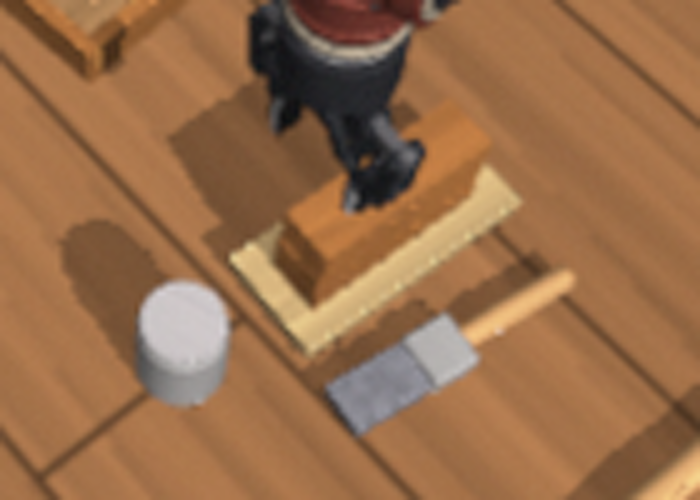

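```bash
python3 - <<'E'
from h import *
plan([0.5164,-0.1935,0.12],4.5)
E
```

```text
t 22.68 tcp [0.5832 0.2306 0.1532] yaw -93.29 z [-0.0019  0.002  -1.    ] F [ 0.3229 -0.0846 -0.8586] grip 0.751
shift tool [0.4273 0.0423 0.0325] len 0.431 rows@40mm 10.8
turn rotvec tool [0.003  0.0001 1.4349] deg -82.21
shift in final frame [ 0.0998 -0.4175  0.0332] j6 1.884484309307471
```

```bash
python3 -m inch '0.0388 0.0038 0 0 0 0 1;0.0388 0.0038 0 0 0 0 1;0.0388 0.0038 0 0 0 0 1;0.0388 0.0038 0 0 0 0 1;0.0388 0.0038 0 0 0 0 1;0.0388 0.0038 0 0 0 0 1;0.0388 0.0038 0 0 0 0 1;0.0388 0.0038 0 0 0 0 1;0.0388 0.0038 0 0 0 0 1;0.0388 0.0038 0 0 0 0 1';python3 -m inch '0.0388 0.004 0 0 0 0 1;0 0 0 0 0 -0.12 1;0 0 0 0 0 -0.12 1;0 0 0 0 0 -0.12 1;0 0 0 0 0 -0.12 1;0 0 0 0 0 -0.12 1;0 0 0 0 0 -0.12 1;0 0 0 0 0 -0.12 1;0 0 0 0 0 -0.12 1;0 0 0 0 0 -0.12 1';python3 -m inch '0 0 0.02 0 0 -0.12 1;0 0 0.02 0 0 -0.12 1;0 0 0.02 0 0 -0.12 1;0 0 0.02 0 0 -0.12 1;0 0 0.01 0 0 -0.12 1;0 0 0.01 0 0 -0.027 1;0 0 0 0 0 0 1';  python3 snap.py w17; python3 - <<'E'
from h import *
plan([0.5164,-0.1935,0.02],4.5)
E
```

```text
time: 23.52
tool_pos: [0.5214, -0.1551, 0.1533]
tool_rot: [0.001, -0.687, 0.726, 0.001]
contact_force: [0.5, -1.1, -0.3]
gripper_width: 0.001
time: 24.35
tool_pos: [0.5159, -0.1918, 0.153]
tool_rot: [-0.001, 0.964, -0.267, -0.001]
contact_force: [-0.3, -0.2, -0.9]
gripper_width: -0.002
time: 24.93
tool_pos: [0.5142, -0.1908, 0.0504]
tool_rot: [-0.002, 0.999, 0.04, -0.002]
contact_force: [-0.8, 1.4, -1.3]
gripper_width: -0.003
24.9833
t 24.98 tcp [ 0.515  -0.1913  0.0517] yaw 4.56 z [-0.0031  0.0035 -1.    ] F [-0.2143  0.7666  0.2423] grip -0.002
shift tool [0.0013 0.0024 0.0317] len 0.032 rows@40mm 0.8
turn rotvec tool [-0.0037  0.0028  0.001 ] deg -0.06
shift in final frame [0.0012 0.0023 0.0317] j6 -0.572156600203989
```

View pics/w17.png

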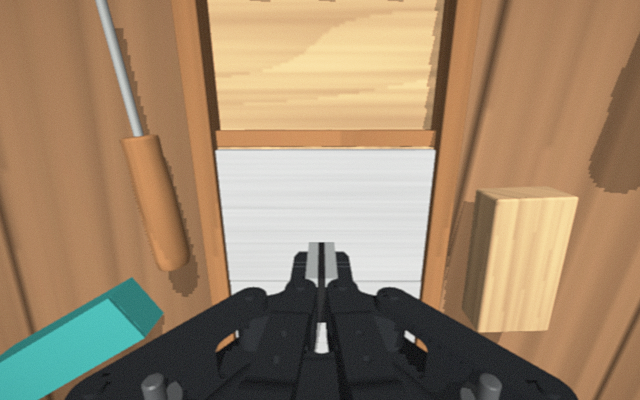

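```bash
python3 -m inch '0.001 0.002 0.02 0 0 0 1;0 0 0.01 0 0 0 1;0 0 0 0 0 0 1;0 0 0 0 0 0 1'; python3 -m inch '0 0 0.003 0 0 0 1;0 0 0 0 0 0 1'; python3 -m inch '0 0 0.003 0 0 0 1;0 0 0 0 0 0 1';python3 -m inch '0 0 0.002 0 0 0 1;0 0 0 0 0 0 1'
```

```text
time: 25.32
tool_pos: [0.5171, -0.194, 0.0225]
tool_rot: [-0.001, 0.999, 0.04, -0.001]
contact_force: [-0.1, -0.4, 0.2]
gripper_width: -0.001
time: 25.48
tool_pos: [0.518, -0.1946, 0.0201]
tool_rot: [-0.001, 0.999, 0.04, 0.0]
contact_force: [0.6, 0.4, 0.5]
gripper_width: -0.0
time: 25.65
tool_pos: [0.5177, -0.1944, 0.0165]
tool_rot: [-0.001, 0.999, 0.04, -0.0]
contact_force: [-1.0, 1.1, 0.2]
gripper_width: -0.0
time: 25.82
tool_pos: [0.5175, -0.1944, 0.0143]
tool_rot: [-0.001, 0.999, 0.04, -0.001]
contact_force: [0.8, 0.1, -0.1]
gripper_width: -0.0
```

```bash
for i in 1; do python3 -m inch '0 0 0.002 0 0 0 1;0 0 0 0 0 0 1'; python3 -m inch '0 0 0.0015 0 0 0 1;0 0 0 0 0 0 1'; python3 -m inch '0 0 0.001 0 0 0 1;0 0 0 0 0 0 1';done
```

```text
time: 25.98
tool_pos: [0.5175, -0.1943, 0.0121]
tool_rot: [-0.001, 0.999, 0.04, -0.001]
contact_force: [0.2, -0.5, 0.5]
gripper_width: 0.003
time: 26.15
tool_pos: [0.5175, -0.1943, 0.0107]
tool_rot: [-0.001, 0.999, 0.04, -0.001]
contact_force: [0.1, -0.2, -0.5]
gripper_width: 0.004
time: 26.32
tool_pos: [0.5176, -0.1944, 0.0098]
tool_rot: [-0.001, 0.999, 0.04, -0.001]
contact_force: [-0.0, -0.8, 0.5]
gripper_width: -0.004
```

```bash
python3 -m inch '0 0 0.001 0 0 0 1;0 0 0 0 0 0 1'; python3 -m inch '0 0 0.001 0 0 0 1;0 0 0 0 0 0 1'; python3 -m inch '0 0 0.001 0 0 0 1;0 0 0 0 0 0 1'
```

```text
time: 26.48
tool_pos: [0.5176, -0.1944, 0.0088]
tool_rot: [-0.001, 0.999, 0.04, -0.0]
contact_force: [0.7, -0.7, -0.3]
gripper_width: -0.0
time: 26.65
tool_pos: [0.5175, -0.1944, 0.0078]
tool_rot: [-0.001, 0.999, 0.04, -0.001]
contact_force: [-0.1, 0.0, -0.1]
gripper_width: 0.001
time: 26.82
tool_pos: [0.5176, -0.1944, 0.0069]
tool_rot: [-0.001, 0.999, 0.04, -0.001]
contact_force: [-0.2, -1.1, 0.0]
gripper_width: -0.001
```

```bash
python3 -m inch '0 0 0.001 0 0 0 1;0 0 0 0 0 0 1'; python3 -m inch '0 0 0.001 0 0 0 1;0 0 0 0 0 0 1'; python3 -m inch '0 0 0.001 0 0 0 1;0 0 0 0 0 0 1'
```

```text
time: 26.98
tool_pos: [0.5176, -0.1944, 0.0058]
tool_rot: [-0.001, 0.999, 0.04, -0.001]
contact_force: [-0.2, 0.7, -1.0]
gripper_width: 0.001
time: 27.15
tool_pos: [0.5176, -0.1944, 0.0048]
tool_rot: [-0.001, 0.999, 0.04, -0.001]
contact_force: [0.1, 0.1, -0.2]
gripper_width: 0.003
time: 27.32
tool_pos: [0.518, -0.1946, 0.0044]
tool_rot: [-0.001, 0.999, 0.04, -0.0]
contact_force: [-0.1, 0.7, 2.4]
gripper_width: -0.004
```

```bash
python3 -m inch '0 0 0.0007 0 0 0 1;0 0 0 0 0 0 1;0 0 0 0 0 0 1'
```

```text
time: 27.57
tool_pos: [0.5183, -0.1947, 0.0044]
tool_rot: [-0.001, 0.999, 0.04, 0.0]
contact_force: [-1.7, 0.9, 5.5]
gripper_width: 0.001
```

```bash
python3 -m inch '0 0 0.0002 0 0 0 1;0 -0.002 0 0 0 0 1;0 -0.003 0 0 0 0 1;0 -0.003 0 0 0 0 1'; python3 -m inch '0 -0.003 0 0 0 0 1;0 -0.003 0 0 0 0 1'
```

```text
time: 27.9
tool_pos: [0.5183, -0.1873, 0.0044]
tool_rot: [-0.0, 0.999, 0.04, 0.001]
contact_force: [-0.1, -2.3, 4.8]
gripper_width: 0.003
time: 28.07
tool_pos: [0.5178, -0.1812, 0.0044]
tool_rot: [-0.0, 0.999, 0.04, 0.001]
contact_force: [0.7, -1.0, 5.6]
gripper_width: 0.005
```

```bash
python3 -m inch '0 -0.003 0.0001 0 0 0 1;0 -0.004 0 0 0 0 1;0 -0.004 0 0 0 0 1'; python3 -m inch '0 -0.004 0 0 0 0 1;0 -0.004 0 0 0 0 1'; python3 snap.py w18
```

```text
time: 28.32
tool_pos: [0.517, -0.1702, 0.0044]
tool_rot: [-0.0, 0.999, 0.04, 0.001]
contact_force: [0.5, -2.1, 6.0]
gripper_width: -0.003
time: 28.48
tool_pos: [0.5163, -0.1622, 0.0044]
tool_rot: [-0.0, 0.999, 0.04, 0.001]
contact_force: [-0.6, -2.1, 5.9]
gripper_width: -0.001
28.5333
```

View pics/w18.png

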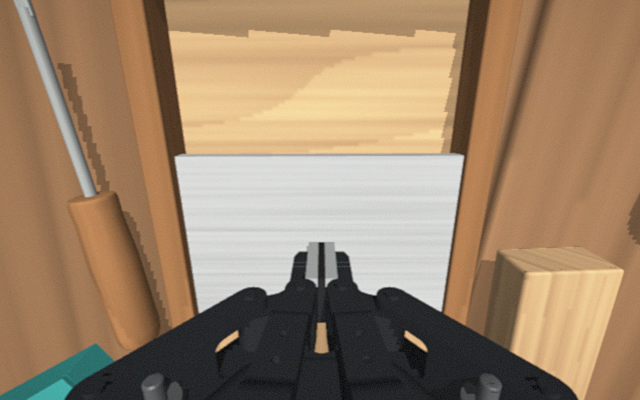

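```bash
python3 -m inch '0 -0.004 0 0 0 0 1;0 -0.004 0 0 0 0 1;0 -0.004 0 0 0 0 1;0 -0.002 0 0 0 0 1;0 0 0 0 0 0 1'; python3 -m inch '0 0 -0.01 0 0 0 1;0 0 -0.025 0 0 0 1;0 0 -0.025 0 0 0 1;0 0.03 0 0 0 0 1;0 0.03 0 0 0 0 1;0 0.02 0 0 0 0 1;0 0 0 0 0 0 1;0 0 0 0 0 0 1'; python3 snap.py w19
```

```text
time: 28.95
tool_pos: [0.5151, -0.1477, 0.0044]
tool_rot: [-0.0, 0.999, 0.04, 0.001]
contact_force: [-0.4, -0.4, 7.0]
gripper_width: 0.002
time: 29.62
tool_pos: [0.5199, -0.2277, 0.0627]
tool_rot: [-0.002, 0.999, 0.039, -0.001]
contact_force: [-0.0, -0.3, 0.6]
gripper_width: -0.0
29.6667
```

View pics/w19.png

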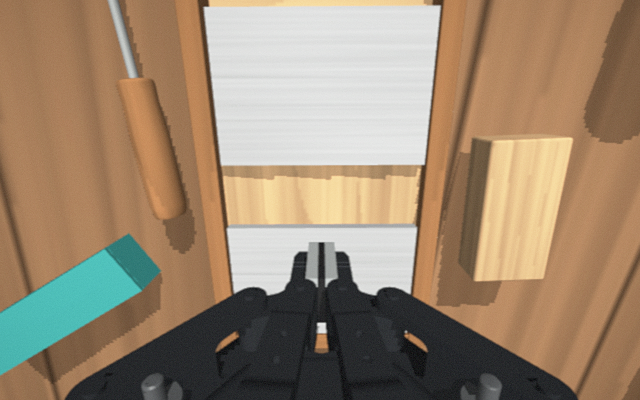

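```bash
python3 - <<'E'
from h import *
import json
c=json.load(open("pics/w19.json"))
O=np.array([.5156,-.1835]);a=np.radians(4.55);tx=np.array([np.cos(a),np.sin(a)]);ty=np.array([-np.sin(a),np.cos(a)])
P=toplane(c,[(222,165),(425,165),(228,226),(416,225),(204,7),(441,6)],.039)
for p in P: d=p[:2]-O; print(p, d@tx,d@ty)
g=O+ty*-.025
plan([g[0],g[1],.02],4.55)
E
```

```text
[ 0.4487 -0.1945  0.039 ] -0.06758753181194342 -0.005649327139284029
[ 0.5882 -0.1838  0.039 ] 0.07237419517829521 -0.00604402177061661
[ 0.4519 -0.2398  0.039 ] -0.06794747193029219 -0.051119836020497106
[ 0.5898 -0.2285  0.039 ] 0.07041662200263936 -0.0507067377719544
[ 0.4405 -0.1002  0.039 ] -0.06829379874762927 0.0890087317615865
[ 0.5802 -0.089   0.039 ] 0.0719035136974831 0.08910983792511741
t 29.67 tcp [ 0.5198 -0.2269  0.0625] yaw 4.54 z [-0.002   0.0035 -1.    ] F [-0.1486  0.6128 -0.8221] grip -0.002
shift tool [-0.0006 -0.0184  0.0426] len 0.046 rows@40mm 1.2
turn rotvec tool [-0.0036  0.0017 -0.0002] deg 0.01
shift in final frame [-0.0007 -0.0186  0.0425] j6 -0.6237180527639096
```

```bash
python3 -m inch '0.001 -0.018 0.015 0 0 0 1;0 0 0.02 0 0 0 1;0 0 0.017 0 0 0 1;0 0 0 0 0 0 1;0 0 0 0 0 0 1'; python3 snap.py w20;python3 - <<'E'
from h import *
plan([.5196,-.2084,0],4.55)
E
```

```text
time: 30.08
tool_pos: [0.5186, -0.2075, 0.0097]
tool_rot: [-0.002, 0.999, 0.04, -0.002]
contact_force: [1.2, 0.1, 0.8]
gripper_width: -0.003
30.1333
t 30.13 tcp [ 0.5198 -0.2085  0.0112] yaw 4.62 z [-0.0013  0.0026 -1.    ] F [ 0.3091  0.4136 -0.5569] grip 0.001
shift tool [-0.0002 -0.      0.0112] len 0.011 rows@40mm 0.3
turn rotvec tool [-0.0027  0.0011  0.0013] deg -0.07
shift in final frame [-0.0002 -0.0001  0.0112] j6 -0.5966361189711928
```

View pics/w20.png

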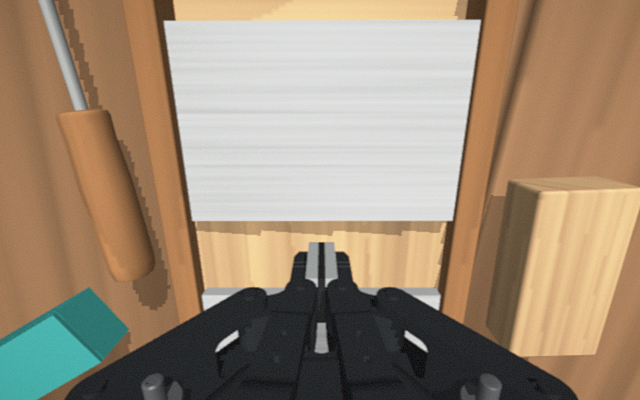

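Finger is over the gap (a's rear edge at row 221, b's front at row 290). Lower beside the edge.

```bash
python3 -m inch '0 0 0.007 0 0 0 1;0 0 0.002 0 0 0 1;0 0 0 0 0 0 1;0 0 0 0 0 0 1'; python3 -m inch '0 0 0.001 0 0 0 1;0 0 0 0 0 0 1'
```

```text
time: 30.47
tool_pos: [0.52, -0.2094, 0.0023]
tool_rot: [-0.001, 0.999, 0.04, -0.0]
contact_force: [0.4, -0.1, -0.5]
gripper_width: 0.001
time: 30.63
tool_pos: [0.52, -0.2094, 0.0012]
tool_rot: [-0.001, 0.999, 0.04, -0.0]
contact_force: [-1.0, 0.2, 0.8]
gripper_width: -0.002
```

```bash
python3 -m inch '0 0 0.0012 0 0 0 1;0 -0.004 0 0 0 0 1;0 -0.004 0 0 0 0 1;0 -0.004 0 0 0 0 1;0 -0.004 0 0 0 0 1;0 -0.004 0 0 0 0 1;0 -0.004 0 0 0 0 1';  python3 -m inch '0 -0.004 0 0 0 0 1;0 -0.004 0 0 0 0 1;0 -0.004 0 0 0 0 1;0 -0.004 0 0 0 0 1;0 -0.004 0 0 0 0 1'; python3 snap.py w21
```

```text
time: 31.22
tool_pos: [0.518, -0.1848, -0.0001]
tool_rot: [-0.001, 0.999, 0.04, -0.0]
contact_force: [-0.5, 0.1, 0.3]
gripper_width: 0.001
time: 31.63
tool_pos: [0.5163, -0.165, -0.0001]
tool_rot: [-0.001, 0.999, 0.04, -0.0]
contact_force: [-1.1, -0.6, -0.8]
gripper_width: -0.0
31.6833
```

View pics/w21.png

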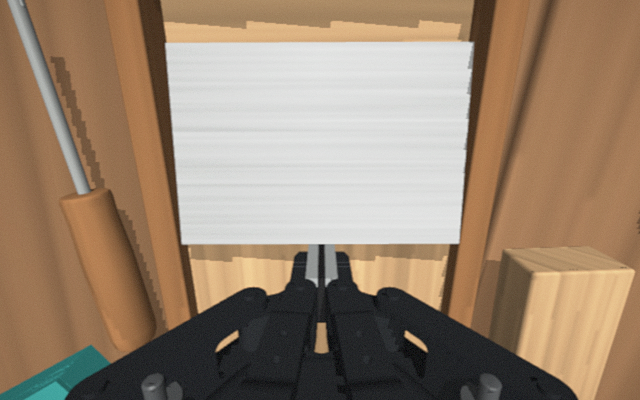

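```bash
cat >> h.py <<'E'
O=np.array([.5156,-.1835]);_a=np.radians(4.55);tx=np.array([np.cos(_a),np.sin(_a)]);ty=np.array([-np.sin(_a),np.cos(_a)])
def tray(n,px,z):
    import json
    c=json.load(open(f"pics/{n}.json"))
    for p,q in zip(toplane(c,px,z),px): d=p[:2]-O; print(q,"tray x %.4f y %.4f"%(d@tx,d@ty))
def tcpt():
    s=state(); d=s["tool_pos"][:2]-O; print("tcp tray x %.4f y %.4f z %.4f"%(d@tx,d@ty,s["tool_pos"][2]))
E
python3 - <<'E'
from h import *
tray("w21",[(183,244),(461,244),(166,43),(474,42)],.039); tcpt()
E
```

```text
(183, 244) tray x -0.0693 y 0.0281
(461, 244) tray x 0.0743 y 0.0279
(166, 43) tray x -0.0631 y 0.1213
(474, 42) tray x 0.0663 y 0.1215
tcp tray x 0.0020 y 0.0191 z -0.0002
```

```bash
python3 -m inch '0 -0.004 0 0 0 0 1;0 -0.004 0 0 0 0 1;0 -0.004 0 0 0 0 1;0 -0.004 0 0 0 0 1;0 -0.004 0 0 0 0 1;0 -0.004 0 0 0 0 1;0 -0.002 0 0 0 0 1;0 -0.001 0 0 0 0 1;0 0 0 0 0 0 1';  python3 snap.py w22; python3 -c "
from h import *
tcpt()"
```

```text
time: 32.43
tool_pos: [0.5142, -0.1382, -0.0001]
tool_rot: [-0.001, 0.999, 0.04, -0.0]
contact_force: [0.3, -0.6, 0.5]
gripper_width: 0.002
32.4833
tcp tray x 0.0022 y 0.0451 z -0.0000
```

View pics/w22.png

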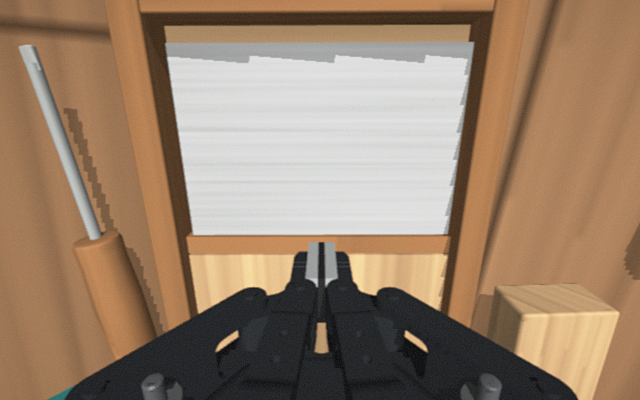

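```bash
python3 - <<'E'
from h import *
tray("w22",[(192,236),(447,236),(166,43),(474,42)],.028)
tray("w22",[(190,252)],.030)
tray("w22",[(165,25),(470,24)],.020)
E
```

```text
(192, 236) tray x -0.0694 y 0.0543
(447, 236) tray x 0.0717 y 0.0542
(166, 43) tray x -0.0683 y 0.1501
(474, 42) tray x 0.0715 y 0.1504
(190, 252) tray x -0.0708 y 0.0455
(165, 25) tray x -0.0713 y 0.1592
(470, 24) tray x 0.0721 y 0.1595
```

```bash
python3 -m inch '0 0 -0.01 0 0 0 1;0 0 -0.02 0 0 0 1;0 0.035 0 0 0 0 1;0 0.039 0 0 0 0 1;0 0.039 0 0 0 0 1;0 0.035 0 0 0 0 1;0 0 0 0 0 0 1;0 0 0 0 0 0 1';python3 -m inch '0 0 0.01 0 0 0 1;0 0 0.009 0 0 0 1;0 0 0 0 0 0 1;0 0 0 0 0 0 1'; python3 snap.py w23; python3 -c "
from h import *
tcpt();plan([.52,-.28,.02],4.55)"
```

```text
time: 33.15
tool_pos: [0.5263, -0.2882, 0.0306]
tool_rot: [-0.001, 0.999, 0.038, 0.0]
contact_force: [1.4, 0.7, -0.2]
gripper_width: -0.003
time: 33.48
tool_pos: [0.5249, -0.2841, 0.0089]
tool_rot: [-0.002, 0.999, 0.041, -0.002]
contact_force: [-0.7, -0.9, 0.2]
gripper_width: -0.001
33.5333
tcp tray x 0.0018 y -0.1016 z 0.0097
t 33.53 tcp [ 0.5255 -0.2847  0.0097] yaw 4.64 z [-0.0024  0.0033 -1.    ] F [ 0.2469  0.1271 -0.6341] grip -0.000
shift tool [-0.0051 -0.0051 -0.0103] len 0.013 rows@40mm 0.3
turn rotvec tool [-0.0035  0.0021  0.0016] deg -0.09
shift in final frame [-0.0051 -0.0051 -0.0103] j6 -0.7032546512247448
```

View pics/w23.png

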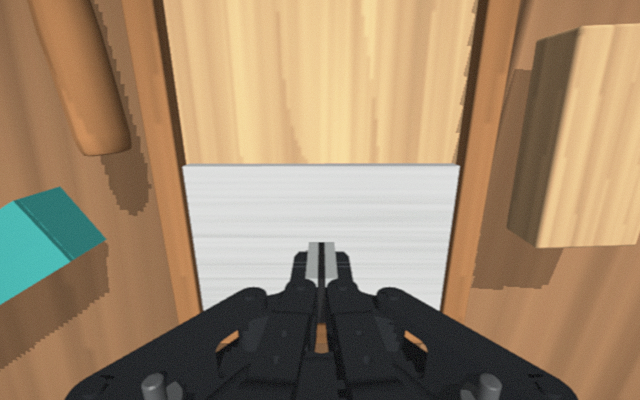

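Hovering on b's centreline. Press lightly.

```bash
python3 -m inch '0 0 0.002 0 0 0 1;0 0 0.0015 0 0 0 1;0 0 0 0 0 0 1;0 0 0 0 0 0 1'; python3 -m inch '0 0 0.001 0 0 0 1;0 0 0 0 0 0 1;0 0 0 0 0 0 1'
```

```text
time: 33.87
tool_pos: [0.5261, -0.286, 0.0072]
tool_rot: [-0.001, 0.999, 0.04, -0.0]
contact_force: [0.4, -0.3, -0.1]
gripper_width: 0.002
time: 34.12
tool_pos: [0.526, -0.2861, 0.0061]
tool_rot: [-0.001, 0.999, 0.04, -0.0]
contact_force: [0.5, -0.3, 0.3]
gripper_width: 0.006
```

```bash
python3 -m inch '0 0 0.0013 0 0 0 1;0 0 0 0 0 0 1;0 0 0 0 0 0 1'; python3 -m inch '0 0 0.0008 0 0 0 1;0 0 0 0 0 0 1;0 0 0 0 0 0 1'
```

```text
time: 34.37
tool_pos: [0.5259, -0.286, 0.0047]
tool_rot: [-0.001, 0.999, 0.04, -0.0]
contact_force: [0.2, -0.2, -0.0]
gripper_width: 0.005
time: 34.62
tool_pos: [0.5262, -0.2862, 0.0044]
tool_rot: [-0.001, 0.999, 0.04, -0.0]
contact_force: [-1.0, 1.4, 3.8]
gripper_width: 0.002
```

```bash
python3 -m inch '0 0 0.0005 0 0 0 1;0 0 0 0 0 0 1;0 -0.002 0 0 0 0 1;0 -0.003 0 0 0 0 1;0 -0.004 0 0 0 0 1;0 -0.004 0 0 0 0 1'; python3 -m inch '0 -0.004 0 0 0 0 1;0 -0.004 0 0 0 0 1;0 -0.004 0 0 0 0 1;0 -0.004 0 0 0 0 1'
```

```text
time: 35.12
tool_pos: [0.5257, -0.2735, 0.0044]
tool_rot: [-0.0, 0.999, 0.04, 0.0]
contact_force: [-0.4, -1.8, 5.3]
gripper_width: 0.004
time: 35.45
tool_pos: [0.5244, -0.2573, 0.0044]
tool_rot: [-0.0, 0.999, 0.04, 0.0]
contact_force: [0.9, -1.6, 6.1]
gripper_width: -0.0
```

```bash
python3 -m inch '0 -0.005 0 0 0 0 1;0 -0.005 0 0 0 0 1;0 -0.005 0 0 0 0 1;0 -0.005 0 0 0 0 1;0 -0.005 0 0 0 0 1'; python3 -m inch '0 -0.005 0 0 0 0 1;0 -0.005 0 0 0 0 1;0 -0.005 0 0 0 0 1;0 -0.005 0 0 0 0 1;0 -0.003 0 0 0 0 1;0 0 0 0 0 0 1'
```

```text
time: 35.87
tool_pos: [0.5223, -0.2323, 0.0044]
tool_rot: [-0.0, 0.999, 0.04, 0.0]
contact_force: [-0.6, -1.8, 5.6]
gripper_width: 0.001
time: 36.37
tool_pos: [0.5204, -0.2086, 0.0044]
tool_rot: [-0.001, 0.999, 0.04, 0.0]
contact_force: [0.9, -0.0, 6.0]
gripper_width: 0.001
```

```bash
python3 -m inch '0 0 -0.01 0 0 0 1;0 0 -0.02 0 0 0 1;0 0.03 0 0 0 0 1;0 0.035 0 0 0 0 1;0 0.012 0 0 0 0 1;0 0 0 0 0 0 1;0 0 0 0 0 0 1;0 0 0 0 0 0 1'; python3 snap.py w24; python3 -c "
from h import *
tcpt()"
```

```text
time: 37.03
tool_pos: [0.5252, -0.2847, 0.0326]
tool_rot: [-0.002, 0.999, 0.04, -0.001]
contact_force: [-0.3, 0.3, 1.1]
gripper_width: 0.002
37.0833
tcp tray x 0.0017 y -0.1015 z 0.0327
```

View pics/w24.png

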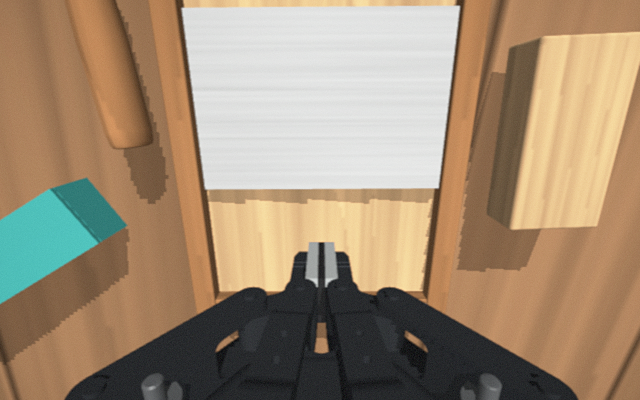

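```bash
python3 -c "
from h import *
tray('w24',[(205,189),(440,188),(183,7),(460,6)],.039)"; python3 -m inch '0 0 0.012 0 0 0 1;0 0 0.015 0 0 0 1;0 0 0.003 0 0 0 1;0 0 0 0 0 0 1;0 0 0 0 0 0 1;0 0 0.0015 0 0 0 1;0 0 0 0 0 0 1'
```

```text
(205, 189) tray x -0.0684 y -0.0718
(440, 188) tray x 0.0729 y -0.0712
(183, 7) tray x -0.0680 y 0.0234
(460, 6) tray x 0.0715 y 0.0237
time: 37.67
tool_pos: [0.5264, -0.2862, 0.0026]
tool_rot: [-0.001, 0.999, 0.04, 0.0]
contact_force: [-0.1, -0.6, 1.1]
gripper_width: -0.002
```

```bash
python3 -m inch '0 0 0.0025 0 0 0 1;0 -0.006 0 0 0 0 1;0 -0.006 0 0 0 0 1;0 -0.006 0 0 0 0 1;0 -0.005 0 0 0 0 1;0 -0.005 0 0 0 0 1;0 -0.005 0 0 0 0 1;0 -0.005 0 0 0 0 1;0 -0.005 0 0 0 0 1;0 -0.005 0 0 0 0 1'; python3 -m inch '0 -0.005 0 0 0 0 1;0 -0.005 0 0 0 0 1;0 -0.005 0 0 0 0 1;0 -0.005 0 0 0 0 1'; python3 snap.py w25; python3 -c "
from h import *
tcpt()"
```

```text
time: 38.5
tool_pos: [0.5221, -0.2377, -0.0003]
tool_rot: [-0.001, 0.999, 0.04, -0.0]
contact_force: [-0.5, 0.1, -1.1]
gripper_width: 0.001
time: 38.83
tool_pos: [0.5205, -0.2178, -0.0003]
tool_rot: [-0.001, 0.999, 0.04, -0.0]
contact_force: [0.1, -0.5, 0.4]
gripper_width: -0.001
38.8833
tcp tray x 0.0021 y -0.0336 z -0.0005
```

View pics/w25.png

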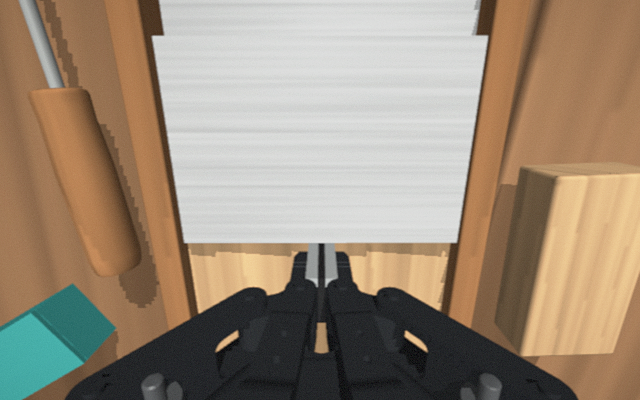

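```bash
python3 -m inch '0 -0.005 0 0 0 0 1;0 -0.005 0 0 0 0 1;0 -0.005 0 0 0 0 1;0 -0.005 0 0 0 0 1;0 -0.005 0 0 0 0 1;0 -0.005 0 0 0 0 1;0 -0.005 0 0 0 0 1;0 -0.005 0 0 0 0 1;0 -0.005 0 0 0 0 1'; python3 -m inch '0 -0.005 0 0 0 0 1;0 -0.005 0 0 0 0 1;0 -0.005 0 0 0 0 1;0 -0.004 0 0 0 0 1'; python3 snap.py w26; python3 -c "
from h import *
tcpt()"
```

```text
time: 39.63
tool_pos: [0.5168, -0.1728, -0.0003]
tool_rot: [-0.001, 0.999, 0.04, -0.001]
contact_force: [0.3, -0.7, -0.1]
gripper_width: 0.002
time: 39.97
tool_pos: [0.5154, -0.1539, -0.0002]
tool_rot: [-0.001, 0.999, 0.04, -0.0]
contact_force: [-0.2, -0.9, -1.1]
gripper_width: -0.001
40.0167
tcp tray x 0.0020 y 0.0302 z -0.0003
```

View pics/w26.png

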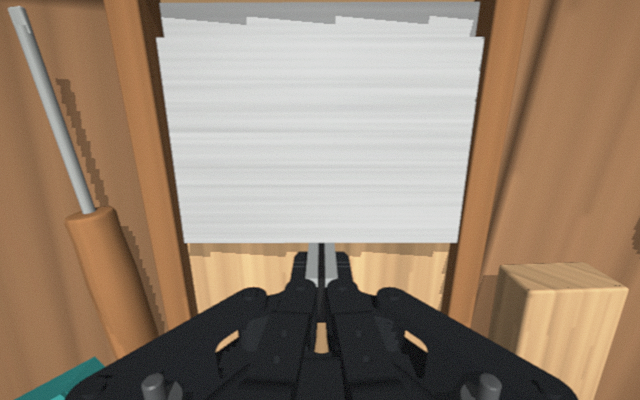

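```bash
python3 -m inch '0 -0.004 0 0 0 0 1;0 -0.004 0 0 0 0 1;0 -0.004 0 0 0 0 1;0 -0.003 0 0 0 0 1;0 -0.0015 0 0 0 0 1;0 0 0 0 0 0 1;0 0 0 0 0 0 1'; python3 snap.py w27; python3 -c "
from h import *
tcpt()"
```

```text
time: 40.6
tool_pos: [0.5142, -0.1379, -0.0001]
tool_rot: [-0.001, 0.999, 0.04, -0.0]
contact_force: [-0.2, -0.5, 0.7]
gripper_width: -0.003
40.65
tcp tray x 0.0022 y 0.0454 z -0.0001
```

View pics/w27.png

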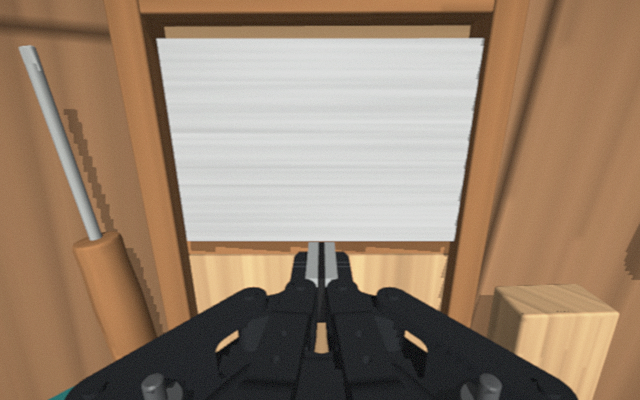

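```bash
python3 - <<'E'
from h import *
for z in (.036,.038):
    print(z);tray("w27",[(188,242),(455,242),(158,38),(485,38)],z)
E
```

```text
0.036
(188, 242) tray x -0.0681 y 0.0549
(455, 242) tray x 0.0726 y 0.0548
(158, 38) tray x -0.0676 y 0.1509
(485, 38) tray x 0.0722 y 0.1508
0.038
(188, 242) tray x -0.0671 y 0.0559
(455, 242) tray x 0.0716 y 0.0557
(158, 38) tray x -0.0666 y 0.1506
(485, 38) tray x 0.0712 y 0.1504
```

```bash
python3 -m inch '0 -0.001 0.0005 0 0 0 1;0 -0.001 0.0005 0 0 0 1;0 -0.001 0 0 0 0 1;0 0 0 0 0 0 1;0 0 0 0 0 0 1'; python3 -m inch '0 0.005 0 0 0 0 1;0 0 -0.02 0 0 0 1;0 0 -0.04 0 0 0 1;0 0 -0.04 0 0 0 1;0 0 0 0 0 0 1;0 0 0 0 0 0 1'; python3 snap.py w28; python3 snap.py s28 scene;  python3 - <<'E'
import cv2
i=cv2.imread("pics/s28.png")
cv2.imwrite("pics/s28c.png",cv2.resize(i[120:280,230:430],None,fx=4,fy=3.7,interpolation=cv2.INTER_CUBIC))
E
```

```text
time: 41.07
tool_pos: [0.5144, -0.1352, -0.0007]
tool_rot: [-0.001, 0.999, 0.04, 0.0]
contact_force: [0.2, -1.5, 2.9]
gripper_width: -0.001
time: 41.57
tool_pos: [0.5165, -0.1413, 0.1021]
tool_rot: [0.0, 0.999, 0.04, 0.002]
contact_force: [0.3, 0.6, -0.3]
gripper_width: 0.002
41.6167
41.6667
```

View pics/w28.png

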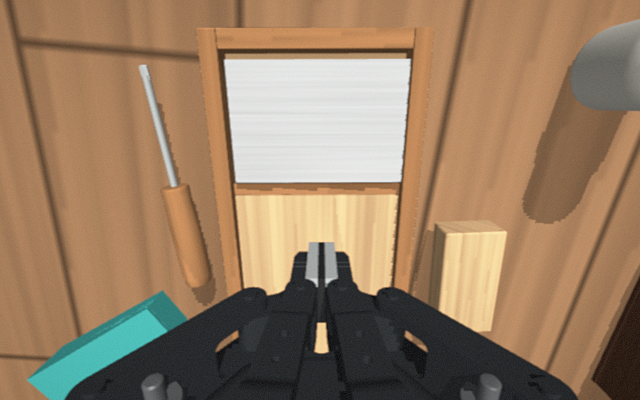

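View pics/s28c.png

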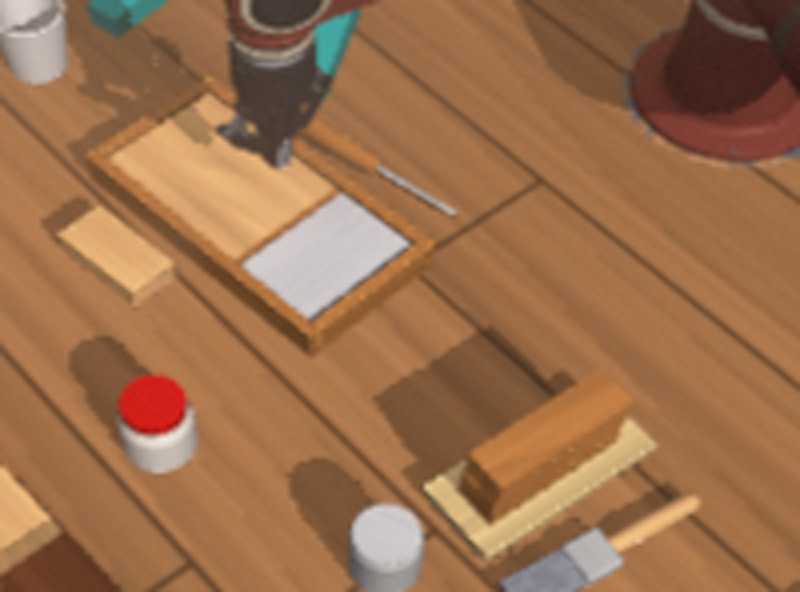

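```bash
python3 - <<'E'
from h import *
tray("w28",[(235,183),(402,182),(225,59),(410,58)],.036)
print(job_done())
E
```

```text
(235, 183) tray x -0.0685 y 0.0567
(402, 182) tray x 0.0734 y 0.0572
(225, 59) tray x -0.0673 y 0.1526
(410, 58) tray x 0.0714 y 0.1532
the job is handed in; nothing more can be done
None
```

I handed the job in at about 41.7 s. Both billets are stacked on the rest board, and both plates are stacked in the bay.

**What I did**
- **Billets:** I laid the first one along the middle of the rest. The second went on top, tilted 5.3° and turned end for end, so its thick end is over the other's thin end.
- **Plates:** I dragged each plate with a light press of about 4–7 N. I then pushed it by its rear edge over the sill, plate a first and plate b on top of it.

**Last checks**
- **Stack:** the last scene picture shows the billet stack standing on the rest with its ends lined up. I judged the level top by eye and did not measure it.
- **Plate b:** it measured flat at tray y ≈ 57–153 mm, inside the bay (54–158 mm).
- **Plate a:** it measured at about 54–150 mm before plate b covered it, and I could not see it again after that.
- **Robot and other objects:** the arm was lifted clear at hand-in. None of the other things in the final pictures looked moved.

**What disagreed**
- **Fingertip position:** the real fingertips end about 3 cm short of the TCP the state reports. My first grasp closed above the billet and probably touched its top with about 3 N. I corrected for the offset by watching the force as I lowered the tool.
- **Contact force:** setting the second billet down briefly read about 16 N upward and 10 N sideways before I backed off.
- **Tray shim:** I estimated it at 6–9 mm, and the estimates differed depending on how I measured it.

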